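Hang the filter cartridge in the dust trap's bayonet socket and lock it

TASK

The filter cartridge of the small bench dust trap is lying on its side. Stand it upright on its foot on the bench and let go; then take it by the grip on top, lower it (do not drop it) into the trap's socket so that its lugs pass the two wide entry slots and come to rest, and twist it a quarter turn until both lugs drop into the locking notches. Leave it locked and let go, with the other things on the bench where they were.

Things in the scene. Friction and masses are not known exactly. Their poses are not given: they have to be found in the camera images.
- cartridge: Filter cartridge, rigid, 0.2 to 0.35 kg: square bar body 36 x 36 mm, 98 mm long, white pleated paper between grey end pieces, a black grip blade on the top end; 134 mm long in all. Origin on the long axis, 50 mm above the foot, near the centre of mass; z runs from foot to grip. Starts lying on a face: its x vertical, its z level, 20 to 85 degrees left of world +x. Leaning under 12 degrees it settles upright.
- cartridge_foot (a point): Centre of the underside of the cartridge's foot (36 mm square, flat); axes as the cartridge.
- cartridge_grip (a point): Where to grip the cartridge from above once it stands: on its axis, 122 mm above the foot, in the upright grip blade, which is 10 mm thick (along the cartridge's x), 34 mm wide (along its y) and runs from 98 to 134 mm above the foot. Axes as the cartridge.
- cartridge_lug (a point): Tip of the lug on the cartridge's +y side, mid-thickness. Two steel lugs stick out of the body at opposite sides, along +y and -y, in the plane of the blade: each 10 mm wide (along x) and 8 mm thick (74 to 82 mm above the foot), tips 80 mm apart. The cartridge may be hung either way round. Axes as the cartridge.
- socket: Dust trap, fixed to the bench: grey steel box 150 x 150 mm, 112 mm high, with a low black hose stub on its +x side (48 mm across, 45 mm long). Origin at the centre of its underside, z up. On its axis, in its top, is an upright eight-sided hole 56 mm across flats, open down to the bench: the bayonet socket.
- socket_mouth (a point): Centre of the hole at the trap's top face, 112 mm above the bench, axes as the trap. The top plate is a hood 5.5 mm thick; under it a level track 95 mm above the bench carries the lugs, with 3.5 mm of play above them. The cartridge's origin is 71 mm above the bench with the lugs on the track, 65 mm when locked. No spring, only light friction.
- socket_slot (a point): Point 35 mm from the socket's axis, in the entry slot on the trap's +x side, at the top face. The two wide entry slots, on the +x and -x sides of the hole, are 16 mm wide and reach 43 mm from the axis: the lugs pass down through them. Axes as the trap.
- socket_notch (a point): Point 35 mm from the socket's axis over the locking notch on the trap's +y side, at track height (95 mm). The two notches, on the +y and -y sides, are 15 mm wide and 6 mm deep, under the hood, each below a sight slit 7 mm wide that the lugs cannot pass. A quarter turn from the slots, either way round; the lugs fall in by weight or a light push. Axes as the trap.
- jar: Bystander: glass jar with steel cap, 62 mm across, 65 mm high, standing. Origin under its centre. Leave it alone.
- offcut: Bystander: dark wood offcut 110 x 45 x 32 mm lying flat, long along its x. Origin under its centre. Leave it alone.
- hammer: Bystander: hammer lying on the bench, handle to its -x. Leave it alone.
- glue_roll: Bystander: cardboard ring 100 mm across, 25 mm high, lying flat. Origin under its centre. Leave it alone.
There are look-alikes about, which are no part of the job. Several things look just like the cartridge: the one meant starts farthest to the robot's left.

How it is judged (in metres and radians):
On the way, in this order (a step that is already met when the one before it is completed fails the run):
1. the cartridge stands upright on its foot on the bench, let go and still (angle between cartridge's own z axis and vertical below 0.08 rad and height (world z) of cartridge_foot below 0.005 m and height (world z) of cartridge_grip above 0.1 m and horizontal distance between cartridge and socket above 0.09 m and contact force between the fingers and cartridge below 0.1 N and linear speed of cartridge below 0.02 m/s), for 0.2 s.
2. the cartridge, still held by the fingers, is lowered into the socket until its lugs have passed through the entry slots and are under the hood (x of cartridge in the frame of socket between -0.005 and 0.005 m and y of cartridge in the frame of socket between -0.005 and 0.005 m and z of cartridge in the frame of socket between 0.068 and 0.0745 m and angle between the y axis of cartridge and the x axis of socket, either way round below 0.3 rad and contact force between the fingers and cartridge above 0.3 N), for 0.04 s.
At the end, for the whole second after the job is handed in: The cartridge hangs upright, centred within 5 mm (tilt under 0.07 rad), lug line within 0.15 rad of the socket's y, both lugs down in the notches (origin 62.5 to 67 mm above the bench), released and at rest; jar, offcut, hammer and ring within 40 mm of where they were (x of cartridge in the frame of socket between -0.005 and 0.005 m and y of cartridge in the frame of socket between -0.005 and 0.005 m and z of cartridge in the frame of socket between 0.0625 and 0.067 m and angle between the y axis of cartridge and the y axis of socket, either way round below 0.15 rad and angle between cartridge's own z axis and vertical below 0.07 rad and height (world z) of cartridge_grip above 0.1 m and linear speed of cartridge below 0.02 m/s and contact force between the fingers and cartridge below 0.1 N and distance of each of jar, offcut, hammer, glue_roll from where it was at the start of the episode below 0.04 m); the robot touches nothing.
It fails at once if the screw jar is moved by more than 40 mm (distance of jar from where it was at the start of the episode above 0.04 m).
It fails at once if the offcut is moved by more than 40 mm (distance of offcut from where it was at the start of the episode above 0.04 m).
It fails at once if the hammer is moved by more than 40 mm (distance of hammer from where it was at the start of the episode above 0.04 m).
It fails at once if the cardboard ring is moved by more than 40 mm (distance of glue_roll from where it was at the start of the episode above 0.04 m).
It also fails if it takes over 72 s, if anything falls off the work surface, if the arm or the gripper's body presses on something with over 40 N, if the wrist force passes 120 N, or if a joint passes its speed limit or range.

ROBOT

A 6-joint arm with a two-finger parallel gripper is mounted at the origin on the work surface. World frame = base frame: x ahead of the robot, y to its left, z up, the work surface at z = 0. Lengths are in mm, angles in rad, forces in N, time in s.
With the tool pointing down it reaches from about 400 to 925 mm from the base axis. Payload 12.5 kg.
Tool frame: the origin (TCP) lies midway between the tips of the shut fingers; the grasp point (between the pads) lies 19 mm behind it; z points along the fingers, y is the direction in which the jaws open and shut (so a half turn about z gives the same grasp; the last joint's range is limited). The gripper opens to 95 mm and grips with 3 to 60 N. Pads are 20 mm wide; open, the fingers measure 119 mm over their backs; the gripper's body (75 mm by 180 mm) begins 59 mm behind the grasp point.
Start: joints at [-1.292, 0.491, 1.559, -0, 1.092, -0.106], TCP at [234.633, -579.308, 182.361] pointing down, gripper open.
Joint ranges: [-3.1, 3.1], [-0.84, 2.19], [0.05, 2.79], [-1.13, 4.28], [0.06, 2.93], [-2.69, 2.69]. Speed limits (rad/s): [2.22, 2.22, 2.79, 3.14, 3.14, 3.14].

INTERFACE

Orientations are given as a unit quaternion [w, x, y, z].
In Python, from cell import monitor, optics, r gives the robot as it stands. The module is installed in compiled form; this text tells all that it offers.
- The arm moves only by the shell command python3 -m pendant 'ROWS' [FORCE]. ROWS is JSON, a list of rows, each a list of 3 entries, a list of its own where there are three numbers: the shift along the tool's x, y, z in cm, then the turn, a rotation vector about the tool's x, y, z in degrees, then the gripper's target within -1 to 1 (fully open at 1, half-way at 0, shut at -1). A call has 1 to 5 rows; each row shifts and turns the commanded pose from where the row before left it, along the tool's axes as they then stand; what a row does not reach is not made up. A row lasts 1/8 s, in which the tool goes at most 62.5 mm and 10.7 degrees, less where a joint would pass 70% of its speed; a pose out of reach is approached as far as the arm can. A call is refused whole if a number of a shift passes 6.25 or a number of a turn 10.7, either way. A call with a gripper value outside its range is refused whole. The fingers move at their own pace and stop on an object; FORCE is the grip in N (left out, the last holds). Time passes only in rows, so rows that do not move let the fingers close. It gives the time, the measured TCP pose, the force and the opening at its end, in the units of the state.
- monitor.get_state(): the state, without advancing time (a new reading comes with each control period).
- optics.get_image(name): name is "side" or "top"; returns a dict with "frame" (400x640x3 uint8, blue, green, red), "K" (3x3 intrinsics, pixels), "k1" (the pictures are not rectified: a ray, as slopes to the right and down, at radius r is drawn at 1 + k1 r^2 times it, then the intrinsics apply), "eye" and "attitude" of the camera in the world. Camera axes: x right, y down, z forward; pixel columns grow to the right and rows downward; lengths in mm; the calibration is good to about 2 mm. A picture is of the moment at which its call begins. There is no depth.
- r.hand_in(): hands the job in, once; it reports no verdict.
The state is a dict: "time": time; "q": joint angles; "qd": joint speeds; "joint_efforts": joint torques, N m; "position": TCP position; "tool_rot": TCP orientation; "force": force on the tool from outside, world axes, zero at the start; "ft_torque": the same for the moment, N m; "width": opening from 0.0 (shut) to 1.0 (fully open).
Only numpy, scipy, OpenCV 4.12 (cv2) and the standard library are available. Lean on these libraries where they do the work, as an engineer would, in place of code of your own. Each camera call takes 0.05 s, during which the arm holds its last target.

## Working session

There is one attempt and no reset: what is moved stays moved. The work goes in short steps, Python scripts to look and compute and a shell command to move; the robot and the scene stay as the last step left them, time stands still between calls to the robot, and variables do not carry over. Pictures are saved under pics/ and viewed, and the job is handed in when it is done.

```bash
mkdir -p pics; ls
cat > h.py <<'E'
import numpy as np, cv2
from cell import monitor, optics, r
def snap(n,f):
    d=optics.get_image(n); cv2.imwrite(f,d["frame"]); np.savez(f[:-4]+".npz",**{k:np.array(d[k]) for k in d}); return d
E
python3 - <<'E'
from h import *
print(monitor.get_state())
for n in("side","top"):
    d=snap(n,f"pics/{n}0.png"); print({k:d[k] for k in d if k!="frame"})
E
```

```text
pics
{'time': 0.0, 'q': array([-1.29163164e+00,  4.91535620e-01,  1.55945547e+00,  8.88350752e-06,
        1.09169868e+00, -1.05583657e-01]), 'qd': array([-2.39909370e-04, -3.95944562e-04,  5.64683875e-04, -2.72972537e-04,
        6.98324126e-04,  6.32470852e-05]), 'joint_efforts': array([-3.41326857e-03, -6.12652016e+01, -2.58184719e+01,  6.91384356e-02,
        4.81949409e-02, -1.41122696e-04]), 'position': array([ 234.53328183, -579.02212337,  181.77456964]), 'tool_rot': array([-5.46836032e-04,  9.81553329e-01,  1.91187767e-01, -4.36242806e-05]), 'force': array([ 0.04719179, -0.54308506,  0.94622215]), 'ft_torque': array([-0.00797644,  0.04657424, -0.05478553]), 'width': 0.9995849048512873}
{'K': array([[403.42061093,   0.        , 329.53480414],
       [  0.        , 403.42061093, 204.23250096],
       [  0.        ,   0.        ,   1.        ]]), 'k1': -0.051533179096080836, 'eye': array([ 480.70298451,  865.26930079, 1179.57586531]), 'attitude': array([ 0.02395759, -0.04281761,  0.94261275, -0.33026336])}
{'K': array([[498.30653186,   0.        , 318.21619031],
       [  0.        , 498.30653186, 198.56695541],
       [  0.        ,   0.        ,   1.        ]]), 'k1': -0.0768498622897785, 'eye': array([ 305.16511924,    1.88508547, 1493.14700972]), 'attitude': array([ 0.0653903 , -0.70130688,  0.70637642, -0.07017922])}
```

View pics/side0.png

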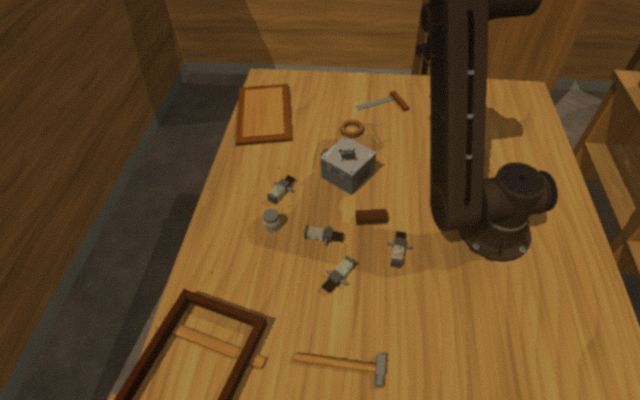

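View pics/top0.png

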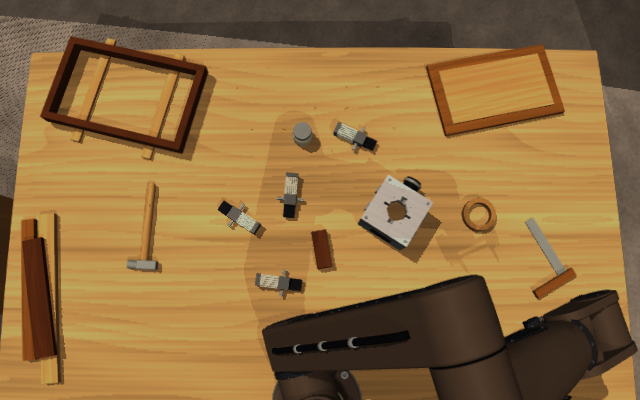

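```bash
cat >> h.py <<'E'
from scipy.spatial.transform import Rotation as R
def Rq(q): return R.from_quat(np.roll(q,-1)).as_matrix()
def load(f): return dict(np.load(f[:-4]+".npz"))
def ray(d,u,v):
    K=d["K"];k=float(d["k1"]);dc=np.array([k,0,0,0,0.])
    p=cv2.undistortPoints(np.array([[[u,v]]],float),K,dc)[0,0]
    return Rq(d["attitude"])@np.array([p[0],p[1],1])
def px(d,u,v,z):
    w=ray(d,u,v);e=d["eye"];return e+w*(z-e[2])/w[2]
def proj(d,P):
    P=np.atleast_2d(np.array(P,float));c=(P-d["eye"])@Rq(d["attitude"])
    q=c[:,:2]/c[:,2:];r2=(q**2).sum(1,keepdims=True);q=q*(1+float(d["k1"])*r2)
    K=d["K"];return q*[K[0,0],K[1,1]]+[K[0,2],K[1,2]]
def crop(d,u0,v0,u1,v1,s,f,pts=()):
    im=cv2.resize(d["frame"][v0:v1,u0:u1],None,fx=s,fy=s,interpolation=cv2.INTER_CUBIC)
    for p in pts: cv2.circle(im,tuple(int(round(x)) for x in ((p[0]+.5-u0)*s,(p[1]+.5-v0)*s)),2,(0,0,255),-1)
    for u in range(u0-u0%-10 if u0%10 else u0,u1,10): cv2.putText(im,str(u),(int((u-u0)*s),10),0,.35,(255,0,255),1); cv2.line(im,(int((u+.5-u0)*s),12),(int((u+.5-u0)*s),18),(255,0,255),1)
    for v in range(v0-v0%-10 if v0%10 else v0,v1,10): cv2.putText(im,str(v),(0,int((v+.5-v0)*s)+4),0,.35,(255,0,255),1); cv2.line(im,(24,int((v+.5-v0)*s)),(30,int((v+.5-v0)*s)),(255,0,255),1)
    cv2.imwrite(f,im)
E
python3 - <<'E'
from h import *
t=load("pics/top0.png");s=load("pics/side0.png")
crop(t,205,185,275,245,10,"pics/tc.png"); crop(s,310,245,370,300,10,"pics/sc.png")
crop(t,350,165,445,255,7,"pics/ts.png"); crop(s,310,130,390,200,9,"pics/ss.png")
print(px(t,240,217,18),px(s,340,275,18))
E
```

```text
[537.18736032 225.60196444  18.        ] [527.88412214 231.15891948  18.        ]
```

View pics/tc.png

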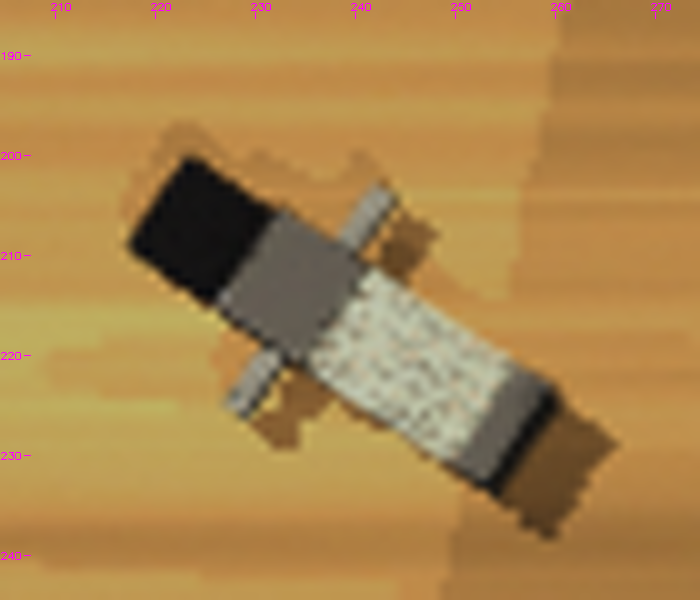

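View pics/sc.png

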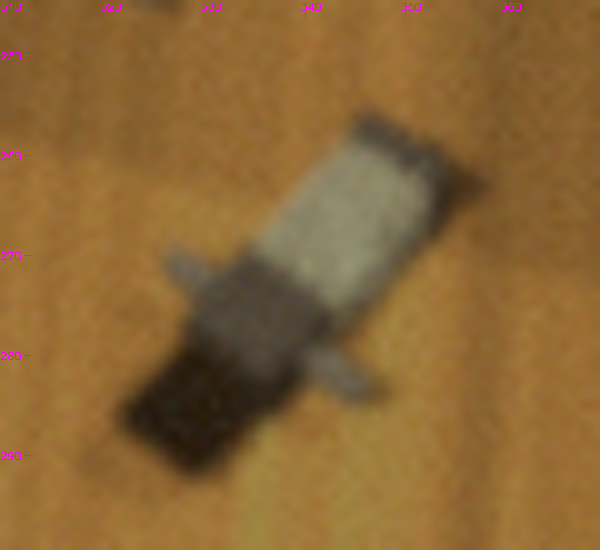

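View pics/ts.png

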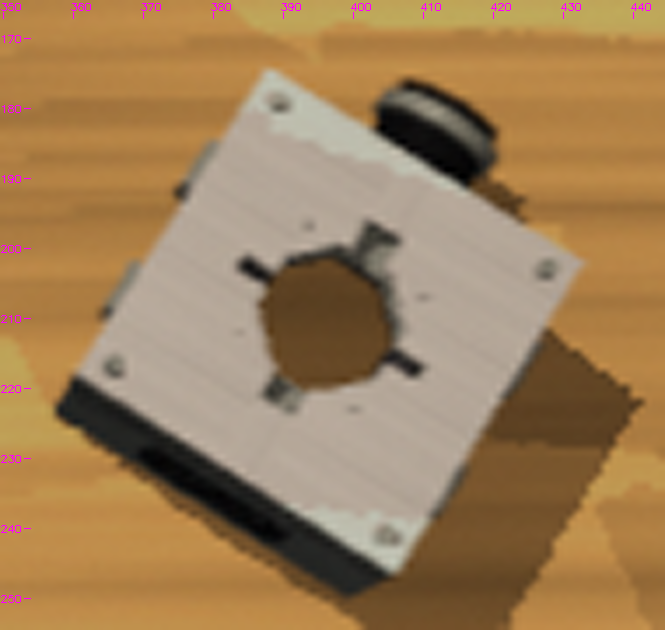

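View pics/ss.png

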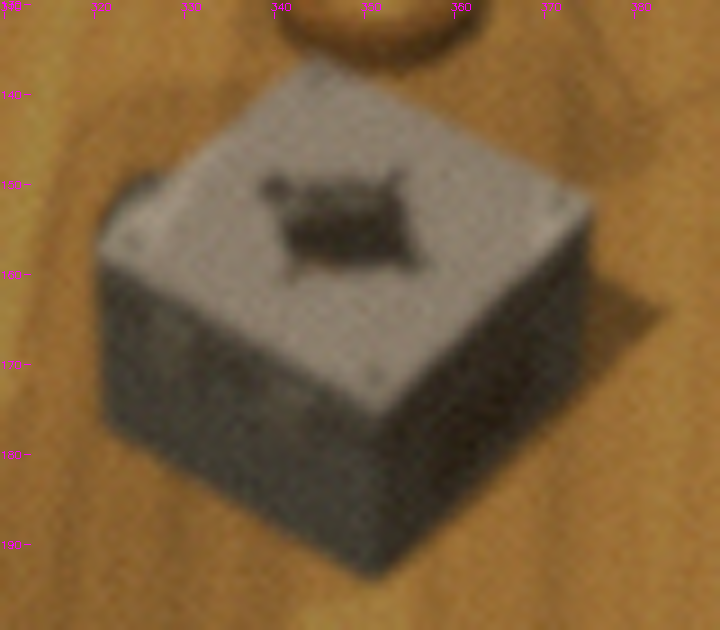

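```bash
cat > fit.py <<'E'
from h import *
from scipy.optimize import least_squares
t=load("pics/top0.png");s=load("pics/side0.png")
def fit(d,mod,pix,x0):
    mod=np.array(mod,float);pix=np.array(pix,float)
    def w(p):
        c,sn=np.cos(p[2]),np.sin(p[2]);return np.c_[mod[:,:2]@np.array([[c,sn],[-sn,c]])+p[:2],mod[:,2]]
    o=least_squares(lambda p:(proj(d,w(p))-pix).ravel(),x0,x_scale=[1,1,.01])
    return o.x,o.fun.reshape(-1,2)
E
python3 - <<'E'
from fit import *
np.set_printoptions(precision=2,suppress=True)
S=[[75,75,112],[75,-75,112],[-75,-75,112],[-75,75,112]]
# cartridge plane frame: X=along z from origin, Y; 
C=[[84,17,18],[84,-17,18],[28,40,23],[28,-40,23],[-50,18,36],[-50,-18,36]]
for n,d,pp,x0 in[("top",t,[[387.9,174.3],[432.9,202.1],[406.3,246.7],[360.6,218.4]],[540,-200,-.5]),("side",s,[[320.3,157.3],[344.6,135.8],[375.3,152.3],[351.2,175.4]],[540,-200,-.5])]:
    print(n,*fit(d,S,pp,x0))
print(*fit(t,C,[[217.5,209],[223.5,200.2],[228,225.5],[243.2,203.7],[253.3,232.5],[258.5,222]],[537,225,1]))
print(*fit(s,C[:4],[[330,292],[321.5,286],[346.7,283.5],[326.7,270]],[537,225,1]))
E
```

```text
top [ 539.01 -230.4    -0.57] [[-0.1   0.1 ]
 [ 0.14 -0.05]
 [ 0.06  0.08]
 [-0.11 -0.14]]
side [ 535.64 -226.17   -0.59] [[-0.6  -0.3 ]
 [-0.16  0.06]
 [ 0.43  0.22]
 [ 0.31 -0.03]]
[529.69 215.6    1.  ] [[-0.42  0.26]
 [-0.03 -0.29]
 [-0.23 -0.13]
 [-0.39 -0.57]
 [-0.27  0.2 ]
 [ 1.32  0.5 ]]
[522.68 216.     0.99] [[-0.14  0.43]
 [ 0.03  0.36]
 [-0.18 -0.29]
 [ 0.29 -0.52]]
```

```bash
cat >> h.py <<'E'
def go(*wps,yaw=None):
    s=monitor.get_state();p=s["position"];M=Rq(s["tool_rot"]);ps=np.arctan2(M[1,0],M[0,0])
    print("t",round(s["time"],2),"pos",p.round(1),"yaw",round(ps,4),"zax",M[:,2].round(4),"w",round(s["width"],3),"F",s["force"].round(1),"q6",round(s["q"][5],2))
    for w in wps:
        v=M.T@(np.array(w)-p);n=int(np.ceil(np.linalg.norm(v)/60));print("shift cm",(v/10).round(2),"rows",n,"each",(v/10/max(n,1)).round(2));p=np.array(w)
    if yaw is not None: print("turn tool z deg",round(-np.degrees((yaw-ps+np.pi)%(2*np.pi)-np.pi),2))
E
python3 - <<'E'
from h import *
go([520,-200,260],[564,276,180],yaw=1.0)
E
```

```text
t 0.1 pos [ 234.6 -579.1  181.8] yaw 0.3848 zax [-2.e-04  1.e-03 -1.e+00] w 1.001 F [-0.5 -0.9 -0.6] q6 -0.11
shift cm [ 40.68 -24.43  -7.79] rows 9 each [ 4.52 -2.71 -0.87]
shift cm [ 21.94 -42.46   8.04] rows 9 each [ 2.44 -4.72  0.89]
turn tool z deg -35.25
```

```bash
python3 -m pendant '[[[4.5,-2.7,-0.9],[0,0,0],1],[[4.5,-2.7,-0.9],[0,0,0],1],[[4.5,-2.7,-0.9],[0,0,0],1],[[4.5,-2.7,-0.9],[0,0,0],1],[[4.5,-2.7,-0.9],[0,0,0],1]]' && python3 -m pendant '[[[4.5,-2.7,-0.9],[0,0,0],1],[[4.5,-2.7,-0.9],[0,0,0],1],[[4.5,-2.7,-0.9],[0,0,0],1],[[4.5,-2.7,-0.9],[0,0,0],1],[[2.4,-4.7,0],[0,0,0],1]]' && python3 -m pendant '[[[2.4,-4.7,0.5],[0,0,0],1],[[2.4,-4.7,0.8],[0,0,0],1],[[2.4,-4.7,0.8],[0,0,0],1],[[2.4,-4.7,0.8],[0,0,0],1],[[2.4,-4.7,0.8],[0,0,0],1]]' && python3 -m pendant '[[[2.4,-4.7,0.8],[0,0,0],1],[[2.4,-4.7,0.8],[0,0,0],1],[[2.4,-4.7,0.8],[0,0,0],1],[[0,0,0],[0,0,-10],1],[[0,0,0],[0,0,-10],1]]' && python3 -m pendant '[[[0,0,0],[0,0,-10],1],[[0,0,0],[0,0,-5],1],[[0,0,0],[0,0,0],1]]'
python3 - <<'E'
from h import *
go([564,276,180],yaw=1.0)
t=snap("top","pics/top1.png");s=snap("side","pics/side1.png")
crop(t,190,140,300,240,7,"pics/tc1.png"); crop(s,260,200,380,310,7,"pics/sc1.png")
E
```

```text
time: 0.72
position: [393.2, -368.2, 227.4]
tool_rot: [-0.0, 0.982, 0.191, -0.0]
force: [0.3, -0.5, -0.6]
width: 1.002
time: 1.35
position: [524.8, -148.1, 263.3]
tool_rot: [0.0, 0.982, 0.191, 0.0]
force: [0.1, 0.5, -1.2]
width: 0.996
time: 1.98
position: [546.3, 115.1, 225.9]
tool_rot: [0.0, 0.982, 0.191, -0.0]
force: [0.3, -0.6, -0.0]
width: 0.998
time: 2.6
position: [559.8, 271.9, 201.5]
tool_rot: [0.0, 0.932, 0.362, -0.001]
force: [0.4, 0.4, 0.1]
width: 1.0
time: 2.98
position: [560.1, 271.1, 202.0]
tool_rot: [0.0, 0.879, 0.477, -0.0]
force: [-0.5, 0.3, 0.8]
width: 0.999
t 2.98 pos [560.1 271.1 202. ] yaw 0.995 zax [-6.e-04 -3.e-04 -1.e+00] w 0.999 F [-0.5  0.3  0.8] q6 0.92
shift cm [0.63 0.06 2.2 ] rows 1 each [0.63 0.06 2.2 ]
turn tool z deg -0.29
```

View pics/sc1.png

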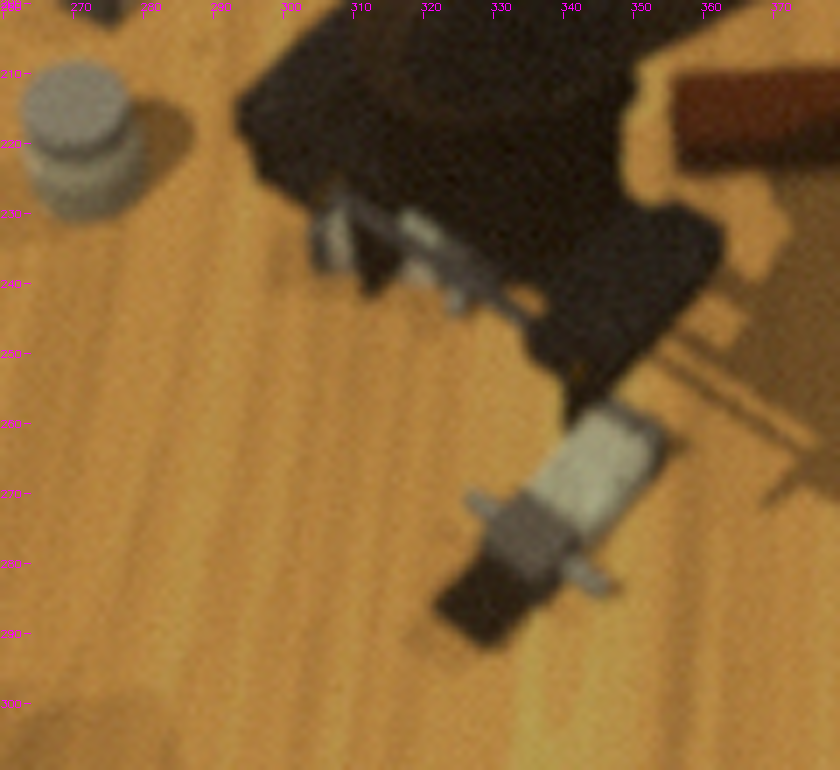

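View pics/tc1.png

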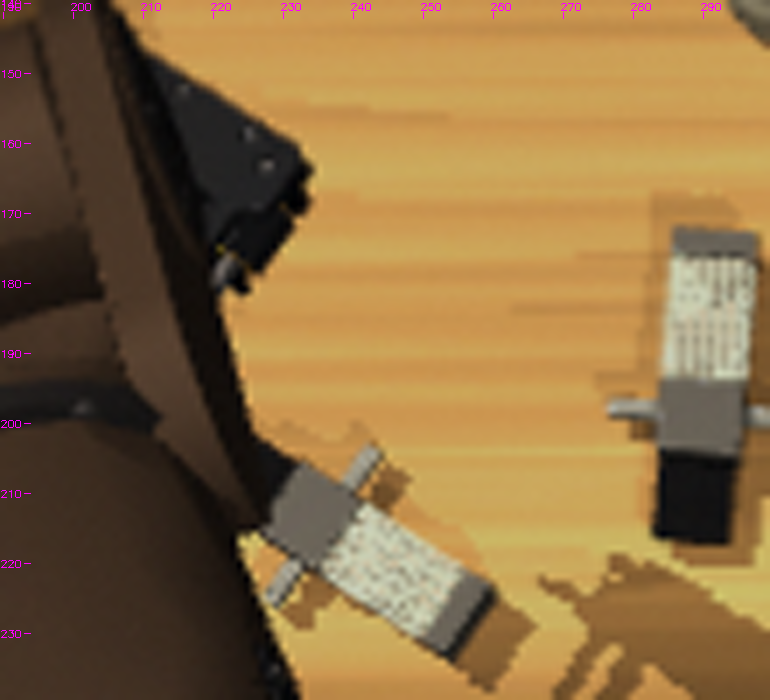

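Run:
```python
from h import *
s=load("pics/side1.png")
st=monitor.get_state();p=st["position"];M=Rq(st["tool_rot"])
pts=[]
for sg in(-1,1):
  for a in(47.5,59.5):
    for b in(-10,10): pts.append(p+M@[b,sg*a,0])
print(proj(s,pts).round(1))
crop(s,285,205,365,275,10,"pics/sc2.png",proj(s,pts))
```

```text
[[343.2 261.5]
 [338.8 266.4]
 [346.6 263.8]
 [342.3 268.8]
 [317.  243.8]
 [312.5 248.5]
 [313.8 241.7]
 [309.3 246.3]]
```

View pics/sc2.png

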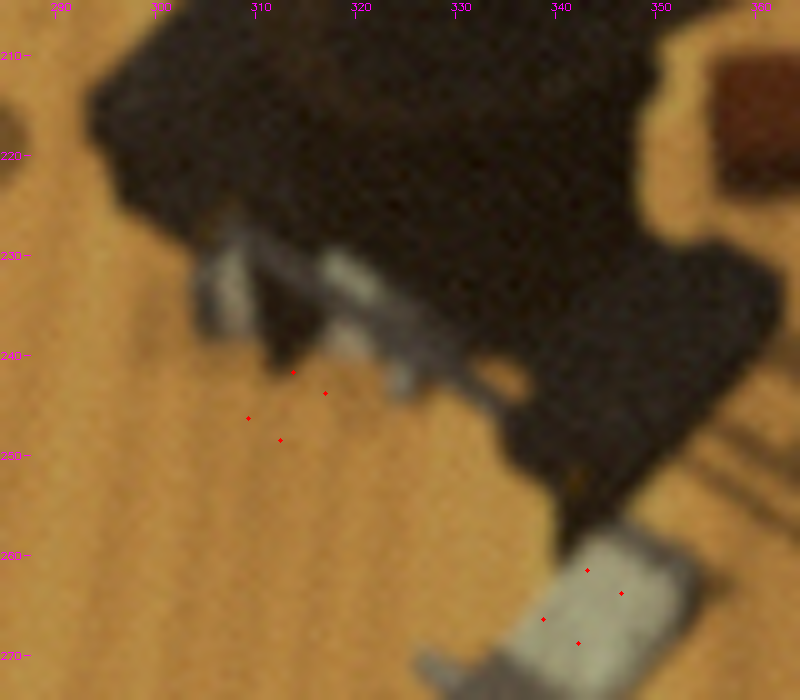

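```bash
python3 -m pendant '[[[0.6,0,4.5],[0,0,0],1],[[0,0,5],[0,0,0],1],[[0,0,4.7],[0,0,0],1],[[0,0,0],[0,0,0],1]]'
python3 - <<'E'
from h import *
go([564,276,4],yaw=1.0)
s=snap("side","pics/side2.png")
st=monitor.get_state();p=st["position"];M=Rq(st["tool_rot"])
pts=[p+M@[b,sg*a,0] for sg in(-1,1) for a in (47.5,59.5) for b in (-10,10)]
print(proj(s,pts).round(1))
crop(s,290,230,370,300,10,"pics/sc3.png",proj(s,pts))
E
```

```text
time: 3.58
position: [561.8, 275.5, 57.5]
tool_rot: [-0.0, 0.879, 0.477, -0.003]
force: [0.5, -0.8, 1.3]
width: 0.998
t 3.58 pos [561.8 275.5  57.5] yaw 0.9943 zax [-0.0057 -0.0022 -1.    ] w 0.998 F [ 0.5 -0.8  1.3] q6 0.93
shift cm [0.19 0.17 5.35] rows 1 each [0.19 0.17 5.35]
turn tool z deg -0.33
[[341.6 286.6]
 [337.6 291.3]
 [344.8 288.8]
 [340.8 293.5]
 [317.7 269.8]
 [313.6 274.2]
 [314.8 267.7]
 [310.7 272.1]]
```

View pics/sc3.png

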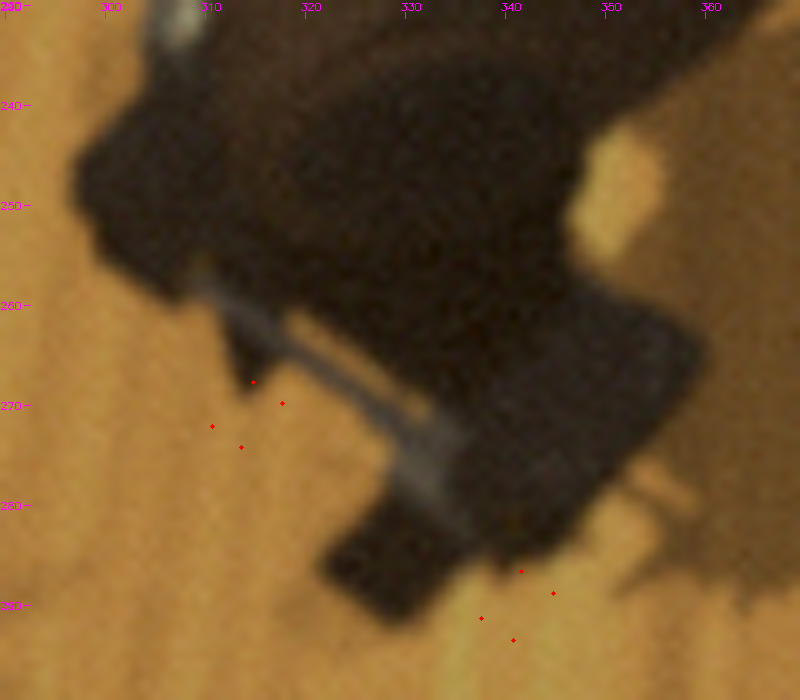

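Run:
```python
from h import *
s=load("pics/side2.png")
p=np.array([561.8,275.5,57.5]);M=Rq(monitor.get_state()["tool_rot"])
a=proj(s,p)[0];q=p.copy();q[2]=18;b=proj(s,q)[0];d=np.array([np.cos(1),np.sin(1),0])
c=proj(s,q+13*d)[0];e=proj(s,q+10*M[:,1]*[1,1,0])[0]
print(a,b,c,e-b, "pred blade end", c-a+[327,278])
```

```text
[327.97869414 280.61279126] [328.2266037  286.51588905] [325.67542408 289.45639336] [-2.4499285  -1.75062649] pred blade end [324.69672994 286.8436021 ]
```

```bash
python3 -m pendant '[[[0.3,0,3],[0,0,0],1],[[0,0,2.3],[0,0,0],1],[[0,0,0],[0,0,0],-1],[[0,0,0],[0,0,0],-1],[[0,0,0],[0,0,0],-1]]' 10;python3 -m pendant '[[[0,0,0],[0,0,0],-1],[[0,0,0],[0,0,0],-1],[[0,0,0],[0,0,0],-1]]'
python3 - <<'E'
from h import *
go([564,276,4],yaw=1.0)
E
```

```text
time: 4.25
position: [565.9, 278.9, 9.0]
tool_rot: [0.0, 0.879, 0.477, 0.001]
force: [0.3, -0.7, 0.8]
width: 0.745
time: 4.62
position: [565.2, 278.6, 7.4]
tool_rot: [0.0, 0.879, 0.477, 0.0]
force: [1.0, 0.0, 1.0]
width: 0.426
t 4.62 pos [565.2 278.6   7.4] yaw 0.9956 zax [ 1.e-04 -1.e-04 -1.e+00] w 0.426 F [1. 0. 1.] q6 0.93
shift cm [-0.28  0.04  0.34] rows 1 each [-0.28  0.04  0.34]
turn tool z deg -0.25
```

```bash
python3 -m pendant '[[[0,0,0.3],[0,0,0],-1],[[0,0,0],[0,0,0],-1],[[0,0,0],[0,0,0],-1],[[0,0,0],[0,0,0],-1]]' 10
python3 - <<'E'
from h import *
go([564,276,4],yaw=1.0)
E
```

```text
time: 5.12
position: [565.2, 278.6, 4.3]
tool_rot: [0.0, 0.879, 0.478, -0.0]
force: [0.7, 0.1, 0.1]
width: 0.025
t 5.12 pos [565.2 278.6   4.3] yaw 0.9956 zax [ 1.e-04 -1.e-04 -1.e+00] w 0.025 F [0.7 0.1 0.1] q6 0.93
shift cm [-0.28  0.04  0.03] rows 1 each [-0.28  0.04  0.03]
turn tool z deg -0.25
```

Run:
```python
from h import *
s=snap("side","pics/side3.png");t=snap("top","pics/top3.png")
crop(s,290,230,370,300,10,"pics/sc4.png",proj(s,[[565.2,278.6,4.3]]))
crop(t,190,180,290,260,8,"pics/tc4.png")
```

```text
(no output)
```

View pics/sc4.png

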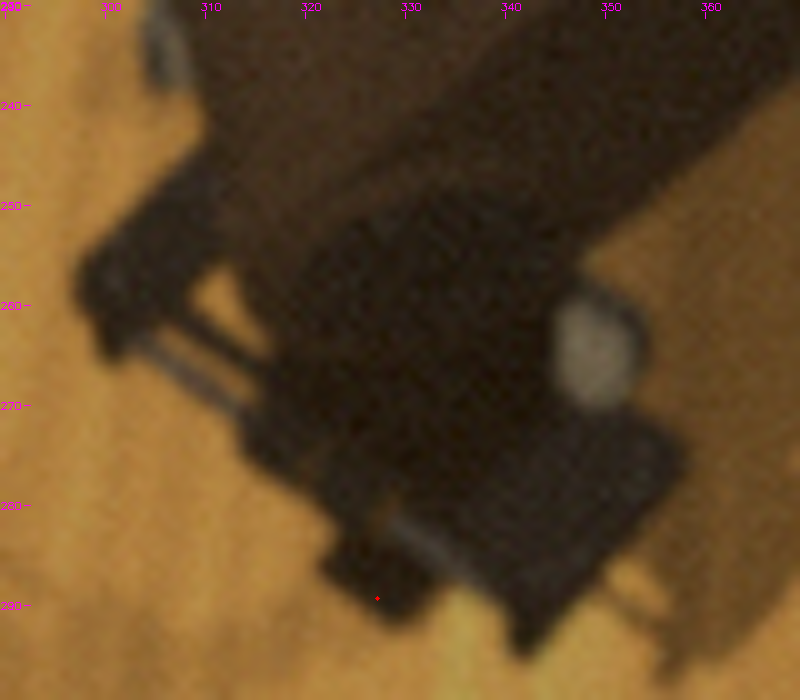

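View pics/tc4.png

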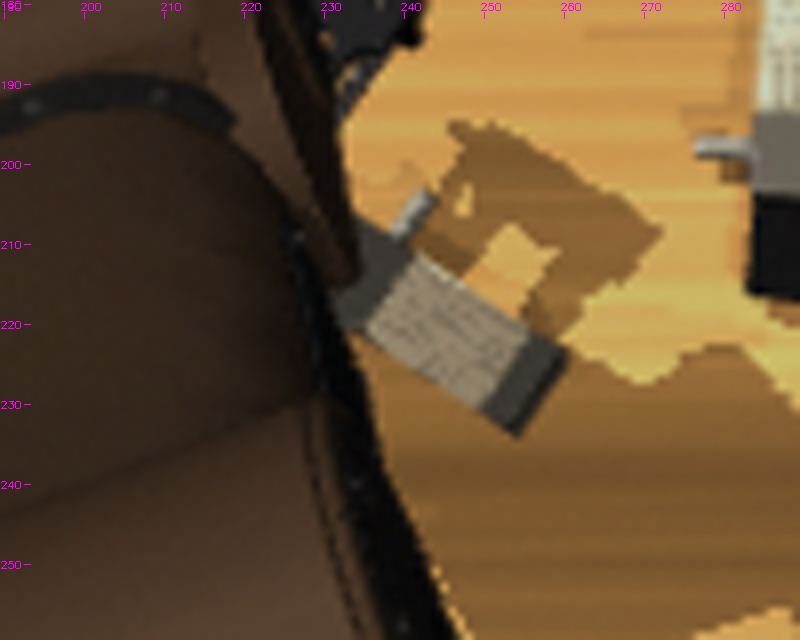

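Run:
```python
from h import *
s=load("pics/side3.png")
st=monitor.get_state();p=st["position"];M=Rq(st["tool_rot"])
print(M.round(2))
pts=[p+M@[b,a,-78] for a in(-90,90) for b in (-37,37)]
f=[p+M@[b,a,z] for a in(-12,12) for b in (-10,10) for z in (0,-78)]
print(proj(s,pts).round(1));print(proj(s,f).round(1))
crop(s,280,220,370,300,9,"pics/sc5.png",np.r_[proj(s,pts),proj(s,f)])
```

```text
[[ 0.54  0.84  0.  ]
 [ 0.84 -0.54 -0.  ]
 [-0.    0.   -1.  ]]
[[357.7 285.3]
 [342.7 303.4]
 [311.8 253.8]
 [296.4 270. ]]
[[332.1 289.2]
 [331.8 277.4]
 [328.2 293.7]
 [327.7 282.1]
 [326.2 285. ]
 [325.6 273.1]
 [322.3 289.4]
 [321.5 277.7]]
```

View pics/sc5.png

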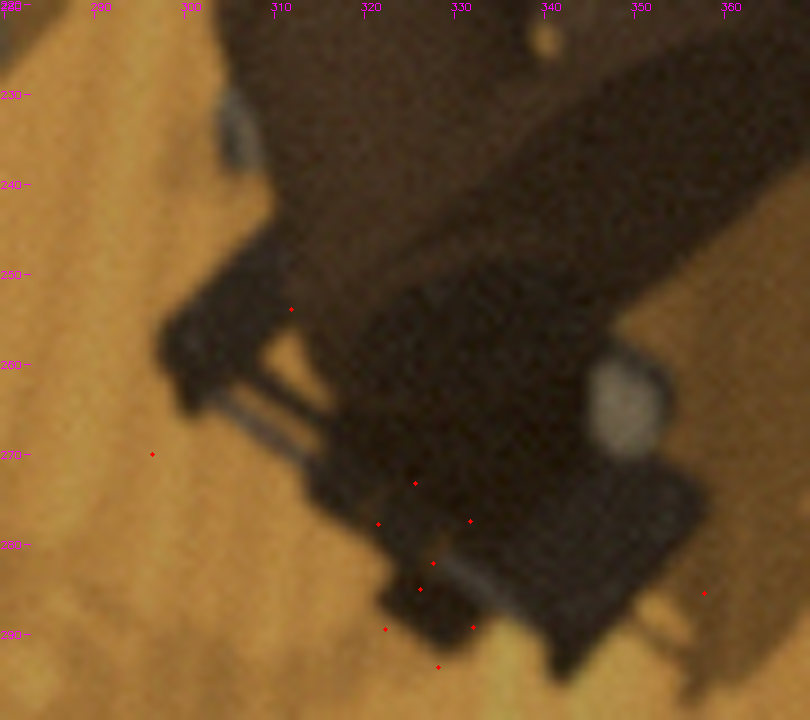

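View pics/side3.png

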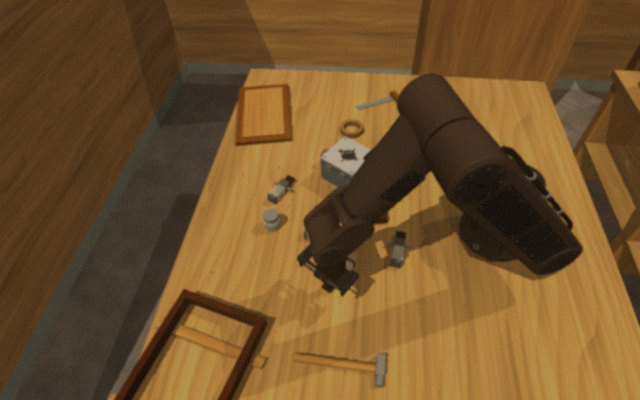

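Run:
```python
from h import *
s=load("pics/side3.png")
f=s["frame"].astype(float); s["frame"]=np.clip(255*(f/120)**.6,0,255).astype(np.uint8)
crop(s,285,235,365,300,10,"pics/sc6.png")
```

```text
(no output)
```

View pics/sc6.png

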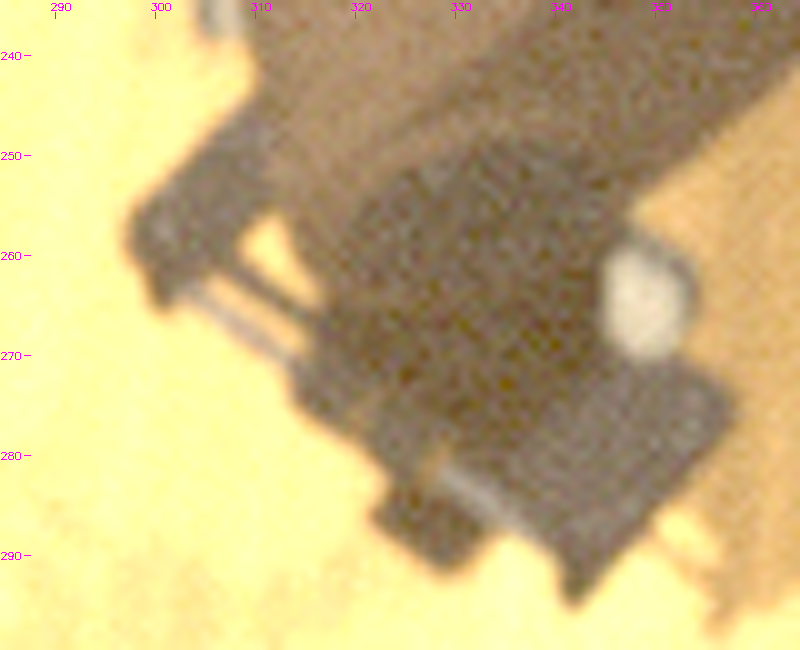

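Run:
```python
from h import *
t=load("pics/top1.png");s1=load("pics/side1.png")
p=np.array([560.1,271.1,202]);M=Rq(monitor.get_state()["tool_rot"])
for d in(t,s1):
  for z in (-78,-78-40):
    print(proj(d,[p+M@[b,a,z] for a in(-90,90) for b in (-37.5,37.5)]).round(1).tolist())
pts=proj(t,[p+M@[b,90,z] for b in (-37.5,37.5) for z in (-78,-118)])
f=t["frame"].astype(float); t["frame"]=np.clip(255*(f/120)**.6,0,255).astype(np.uint8)
crop(t,190,140,250,200,10,"pics/tc6.png",pts)
```

```text
[[198.1, 230.0], [173.5, 213.8], [239.1, 170.1], [214.8, 154.6]]
[[194.2, 227.9], [168.9, 211.1], [236.7, 166.0], [211.5, 150.1]]
[[362.8, 247.7], [345.5, 267.5], [310.4, 214.3], [292.6, 231.7]]
[[363.5, 239.2], [345.8, 259.3], [309.6, 205.4], [291.3, 223.0]]
```

View pics/tc6.png

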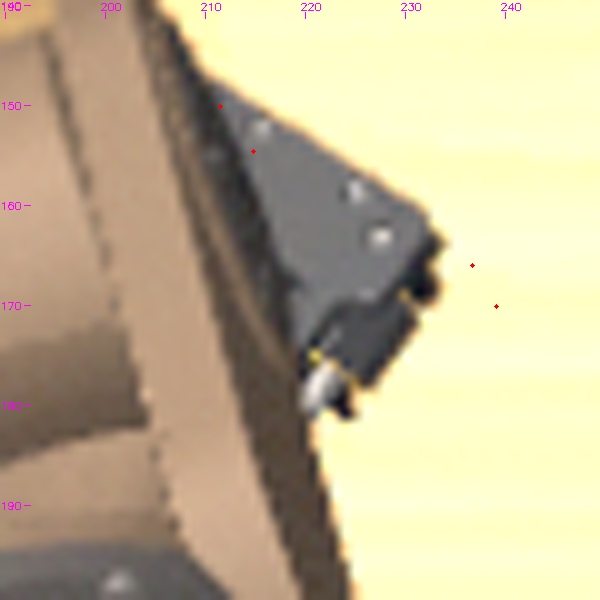

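```bash
python3 -m pendant '[[[0,0,0],[0,0,0],1],[[0,0,0],[0,0,0],1],[[0,0,0],[0,0,0],1],[[0,0,0],[0,0,0],1],[[0,0,0],[0,0,0],1]]' 10; python3 -m pendant '[[[0,0,0.3],[0,0,0],1],[[0,0,0],[0,0,0],1]]'; python3 -m pendant '[[[0,0,0.2],[0,0,0],1],[[0,0,0],[0,0,0],1]]'
python3 - <<'E'
from h import *
go()
s=snap("side","pics/side4.png")
f=s["frame"].astype(float); s["frame"]=np.clip(255*(f/120)**.6,0,255).astype(np.uint8)
crop(s,285,235,365,300,10,"pics/sc7.png")
E
```

```text
time: 5.85
position: [565.2, 278.6, 4.3]
tool_rot: [0.0, 0.879, 0.478, 0.0]
force: [-0.0, 0.2, -0.5]
width: 0.475
time: 6.1
position: [564.9, 278.6, 1.0]
tool_rot: [0.0, 0.879, 0.478, -0.0]
force: [-0.3, 0.1, -0.6]
width: 0.684
time: 6.35
position: [565.1, 278.6, -0.9]
tool_rot: [0.0, 0.879, 0.478, -0.0]
force: [0.5, 0.4, 0.4]
width: 0.893
t 6.35 pos [565.1 278.6  -0.9] yaw 0.9956 zax [-2.e-04 -2.e-04 -1.e+00] w 0.893 F [0.5 0.4 0.4] q6 0.93
```

View pics/sc7.png

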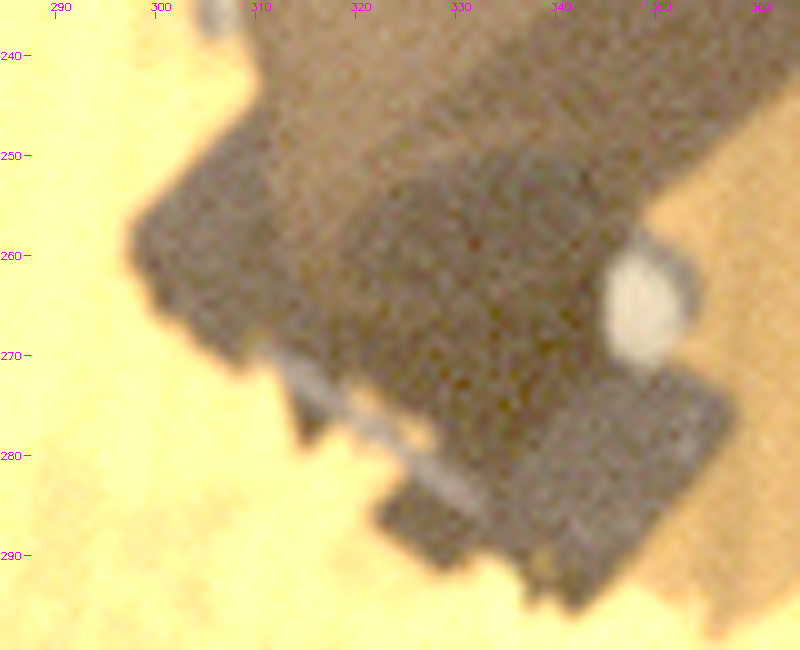

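Run:
```python
from h import *
s=load("pics/side4.png");st=monitor.get_state();p=st["position"];M=Rq(st["tool_rot"])
for z in (0,10,20,30):
  for u,v in((314.5,279),(337.5,295)):
    print(z,(M.T@(px(s,u,v,z)-p)).round(1),end=" ")
  print()
print(proj(s,[p+M@[0,a,0] for a in(-48,48)]))
```

```text
0 [-5.  57.3 -0.8] 0 [ -6.2 -36.9  -0.8] 
10 [ -1.1  53.5 -10.8] 10 [ -2.4 -39.9 -10.8] 
20 [  2.7  49.7 -20.8] 20 [  1.4 -42.9 -20.8] 
30 [  6.5  45.9 -30.8] 30 [  5.3 -45.9 -30.8] 
[[339.06684756 298.51531397]
 [315.72324738 281.75560455]]
```

```bash
python3 -m pendant '[[[0,0,0.3],[0,0,0],1],[[0,0,0],[0,0,0],1]]'; python3 -m pendant '[[[0,0,0.3],[0,0,0],1],[[0,0,0],[0,0,0],1]]'
```

```text
time: 6.65
position: [565.0, 278.6, -4.0]
tool_rot: [0.0, 0.879, 0.478, -0.0]
force: [-0.4, -0.3, 0.2]
width: 0.999
time: 6.9
position: [565.0, 278.6, -7.0]
tool_rot: [0.0, 0.879, 0.478, -0.0]
force: [1.0, 0.5, 0.1]
width: 1.0
```

```bash
for i in 1; do python3 -m pendant '[[[0,0,0.3],[0,0,0],1],[[0,0,0],[0,0,0],1]]'; python3 -m pendant '[[[0,0,0.3],[0,0,0],1],[[0,0,0],[0,0,0],1]]';python3 -m pendant '[[[0,0,0.2],[0,0,0],1],[[0,0,0],[0,0,0],1]]';  done
```

```text
time: 7.15
position: [565.0, 278.6, -10.0]
tool_rot: [0.0, 0.879, 0.478, -0.0]
force: [-0.1, -0.3, 0.8]
width: 1.001
time: 7.4
position: [565.0, 278.6, -13.0]
tool_rot: [0.0, 0.879, 0.478, -0.0]
force: [0.0, -0.0, 0.3]
width: 0.995
time: 7.65
position: [565.1, 278.6, -14.9]
tool_rot: [0.0, 0.879, 0.478, -0.0]
force: [0.1, -0.8, -0.8]
width: 1.002
```

```bash
python3 -m pendant '[[[0,0,0.2],[0,0,0],1],[[0,0,0],[0,0,0],1]]'; python3 -m pendant '[[[0,0,0.2],[0,0,0],1],[[0,0,0],[0,0,0],1]]';python3 -m pendant '[[[0,0,0.2],[0,0,0],1],[[0,0,0],[0,0,0],1]]'
python3 - <<'E'
from h import *
go()
s=snap("side","pics/side5.png")
f=s["frame"].astype(float); s["frame"]=np.clip(255*(f/120)**.6,0,255).astype(np.uint8)
crop(s,285,235,365,305,10,"pics/sc8.png")
E
```

```text
time: 7.9
position: [565.0, 278.6, -16.9]
tool_rot: [0.0, 0.879, 0.478, -0.0]
force: [-0.3, 0.4, -0.2]
width: 1.001
time: 8.15
position: [565.1, 278.6, -18.9]
tool_rot: [0.0, 0.879, 0.478, -0.0]
force: [-1.0, -0.5, 0.3]
width: 0.998
time: 8.4
position: [565.1, 278.6, -20.9]
tool_rot: [0.0, 0.879, 0.478, -0.0]
force: [0.3, 0.0, -0.2]
width: 1.002
t 8.4 pos [565.1 278.6 -20.9] yaw 0.9956 zax [-2.e-04 -2.e-04 -1.e+00] w 1.002 F [ 0.3  0.  -0.2] q6 0.93
```

View pics/sc8.png

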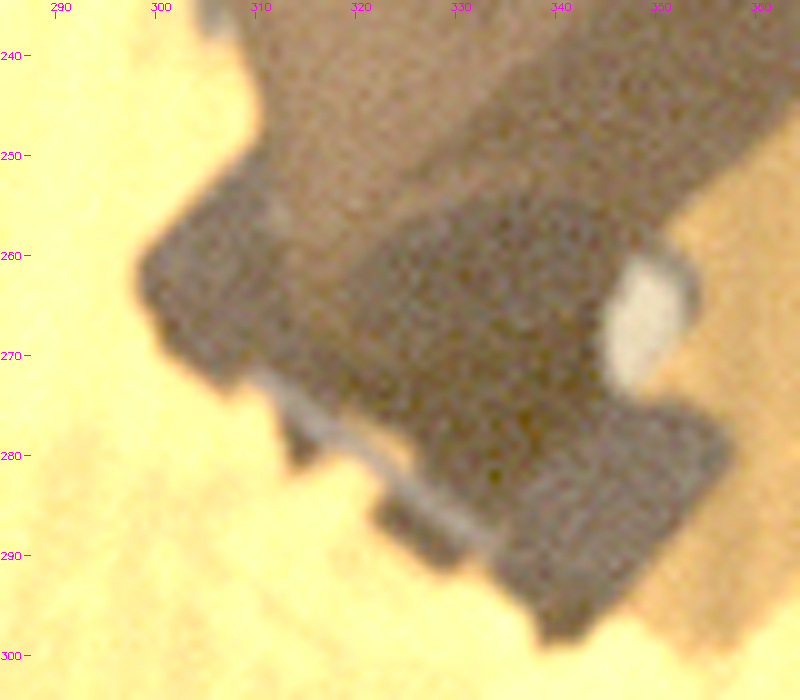

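Run:
```python
from h import *
s=load("pics/side5.png");st=monitor.get_state();p=st["position"];M=Rq(st["tool_rot"])
for z in (0,5,10,15,20):
  for u,v in((314,281.3),(339.5,299)):
    print(z,(M.T@(px(s,u,v,z)-p)).round(1),end=" ")
  print()
```

```text
0 [  2.5  53.2 -20.8] 0 [  0.8 -50.3 -20.8] 
5 [  4.4  51.3 -25.8] 5 [  2.7 -51.8 -25.8] 
10 [  6.2  49.4 -30.8] 10 [  4.5 -53.2 -30.8] 
15 [  8.1  47.6 -35.8] 15 [  6.4 -54.6 -35.8] 
20 [ 10.   45.7 -40.8] 20 [  8.3 -56.1 -40.8]
```

```bash
for i in 1; do python3 -m pendant '[[[0,0,0.15],[0,0,0],1],[[0,0,0],[0,0,0],1]]'; python3 -m pendant '[[[0,0,0.15],[0,0,0],1],[[0,0,0],[0,0,0],1]]';python3 -m pendant '[[[0,0,0.15],[0,0,0],1],[[0,0,0],[0,0,0],1]]';  done
```

```text
time: 8.7
position: [565.1, 278.6, -22.3]
tool_rot: [0.0, 0.879, 0.477, -0.0]
force: [-0.4, 0.4, 0.1]
width: 0.998
time: 8.95
position: [565.1, 278.6, -23.8]
tool_rot: [0.0, 0.879, 0.478, -0.0]
force: [-0.1, -0.2, -0.0]
width: 0.997
time: 9.2
position: [565.1, 278.6, -25.3]
tool_rot: [0.0, 0.879, 0.478, -0.0]
force: [0.4, 0.4, 1.2]
width: 1.002
```

```bash
for i in 1; do python3 -m pendant '[[[0,0,0.1],[0,0,0],1],[[0,0,0],[0,0,0],1]]'; python3 -m pendant '[[[0,0,0.1],[0,0,0],1],[[0,0,0],[0,0,0],1]]';python3 -m pendant '[[[0,0,0.1],[0,0,0],1],[[0,0,0],[0,0,0],1]]';  done
```

```text
time: 9.45
position: [565.1, 278.6, -26.3]
tool_rot: [0.0, 0.879, 0.478, -0.0]
force: [-0.1, -0.3, 0.3]
width: 1.001
time: 9.7
position: [565.1, 278.6, -27.3]
tool_rot: [0.0, 0.879, 0.478, -0.0]
force: [-0.1, -0.8, 0.0]
width: 0.997
time: 9.95
position: [565.1, 278.6, -28.3]
tool_rot: [0.0, 0.879, 0.478, -0.0]
force: [-0.3, 0.3, 0.6]
width: 1.001
```

```bash
for i in 1; do python3 -m pendant '[[[0,0,0.1],[0,0,0],1],[[0,0,0],[0,0,0],1]]'; python3 -m pendant '[[[0,0,0.1],[0,0,0],1],[[0,0,0],[0,0,0],1]]';python3 -m pendant '[[[0,0,0.1],[0,0,0],1],[[0,0,0],[0,0,0],1]]';  done
python3 - <<'E'
from h import *
go()
s=snap("side","pics/side6.png")
f=s["frame"].astype(float); s["frame"]=np.clip(255*(f/120)**.6,0,255).astype(np.uint8)
crop(s,285,235,365,305,10,"pics/sc9.png")
E
```

```text
time: 10.2
position: [565.1, 278.6, -29.3]
tool_rot: [0.0, 0.879, 0.478, -0.0]
force: [0.1, -0.7, -1.1]
width: 0.998
time: 10.45
position: [565.1, 278.6, -30.3]
tool_rot: [0.0, 0.879, 0.478, -0.0]
force: [-0.2, -0.0, 0.7]
width: 0.998
time: 10.7
position: [565.1, 278.6, -31.3]
tool_rot: [0.0, 0.879, 0.478, -0.0]
force: [0.4, 0.4, -0.3]
width: 1.0
t 10.7 pos [565.1 278.6 -31.3] yaw 0.9957 zax [-1.e-04 -1.e-04 -1.e+00] w 1.0 F [ 0.4  0.4 -0.3] q6 0.93
```

View pics/sc9.png

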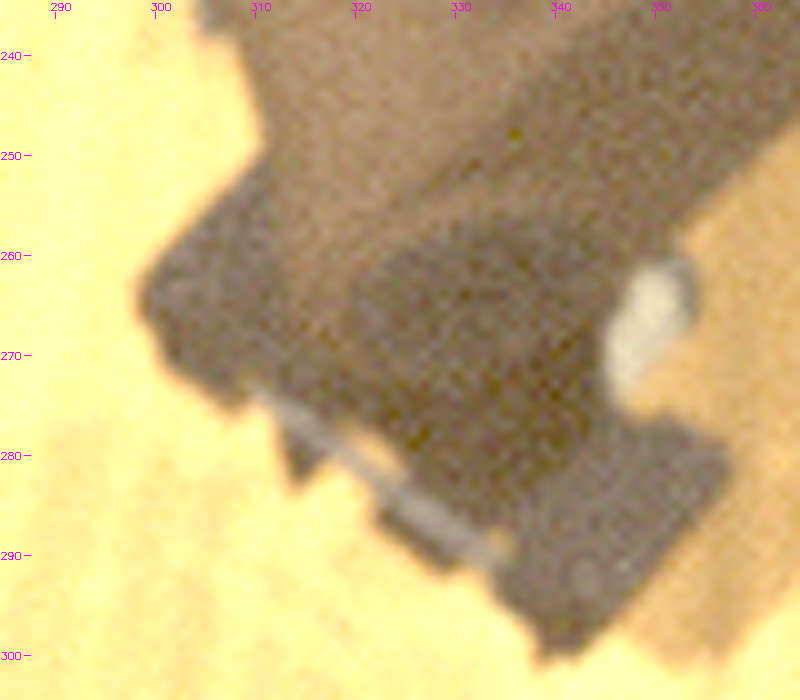

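```bash
python3 -m pendant '[[[0,0,0],[0,0,0],-1],[[0,0,0],[0,0,0],-1],[[0,0,0],[0,0,0],-1],[[0,0,0],[0,0,0],-1],[[0,0,0],[0,0,0],-1]]' 10;python3 -m pendant '[[[0,0,0],[0,0,0],-1],[[0,0,0],[0,0,0],-1],[[0,0,0],[0,0,0],-1]]'
```

```text
time: 11.38
position: [565.1, 278.6, -31.2]
tool_rot: [0.0, 0.879, 0.478, -0.0]
force: [-0.4, 0.5, -0.9]
width: 0.531
time: 11.75
position: [565.3, 278.6, -31.2]
tool_rot: [0.0, 0.879, 0.478, 0.0]
force: [1.5, 0.1, -0.4]
width: 0.358
```

```bash
python3 -m pendant '[[[0,0,0],[0,0,0],-1],[[0,0,-1.5],[0,0,0],-1],[[0,0,-1.5],[0,0,0],-1],[[0,0,-1.5],[0,0,0],-1],[[0,0,0],[0,0,0],-1]]'
python3 - <<'E'
from h import *
go()
s=snap("side","pics/side7.png")
f=s["frame"].astype(float); s["frame"]=np.clip(255*(f/120)**.6,0,255).astype(np.uint8)
crop(s,285,235,365,305,10,"pics/sc10.png")
E
```

```text
time: 12.38
position: [566.1, 279.2, 15.8]
tool_rot: [0.0, 0.879, 0.478, 0.002]
force: [1.7, 2.4, 2.2]
width: 0.353
t 12.38 pos [566.1 279.2  15.8] yaw 0.9956 zax [ 0.0033  0.0013 -1.    ] w 0.353 F [1.7 2.4 2.2] q6 0.93
```

View pics/sc10.png

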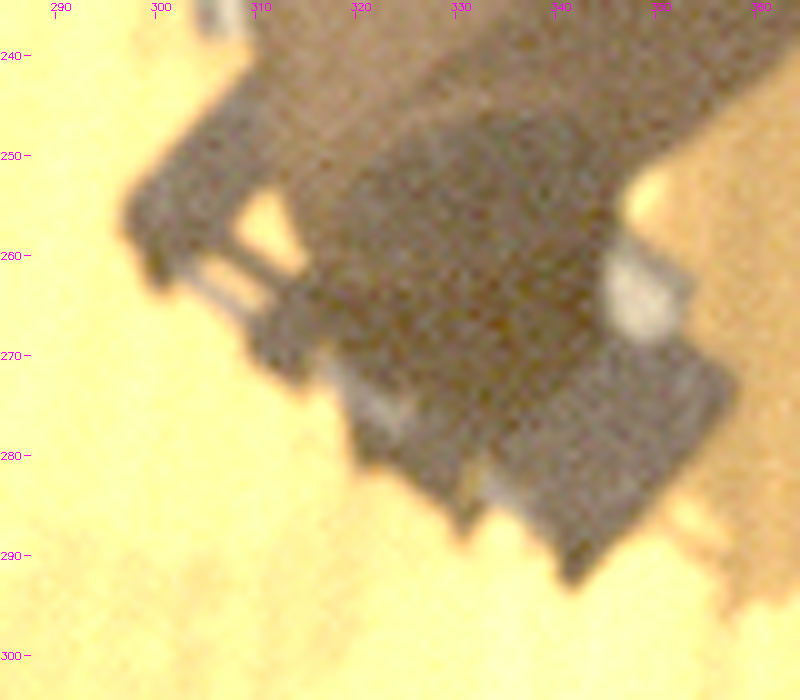

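```bash
python3 -m pendant '[[[0,0,-2],[0,0,0],-1],[[0,0,-2],[0,0,0],-1],[[0,0,-2],[0,0,0],-1],[[0,0,-2],[0,0,0],-1],[[0,0,-2],[0,0,0],-1]]';python3 -m pendant '[[[0,0,-2],[0,0,0],-1],[[0,0,0],[0,0,0],-1],[[0,0,0],[0,0,0],-1]]'
python3 - <<'E'
from h import *
go()
s=snap("side","pics/side8.png");t=snap("top","pics/top8.png")
for d in(s,t):
  f=d["frame"].astype(float); d["frame"]=np.clip(255*(f/120)**.6,0,255).astype(np.uint8)
crop(s,270,215,370,300,8,"pics/sc11.png")
crop(t,170,130,270,240,7,"pics/tc11.png")
E
```

```text
time: 13.05
position: [564.7, 278.4, 113.7]
tool_rot: [-0.0, 0.879, 0.477, -0.001]
force: [0.6, 0.2, -2.5]
width: 0.355
time: 13.42
position: [564.6, 278.4, 132.6]
tool_rot: [-0.0, 0.879, 0.477, -0.001]
force: [-0.0, -0.1, -2.7]
width: 0.355
t 13.43 pos [564.6 278.4 132.6] yaw 0.9956 zax [-1.6e-03 -7.0e-04 -1.0e+00] w 0.355 F [-0.  -0.1 -2.7] q6 0.93
```

View pics/sc11.png

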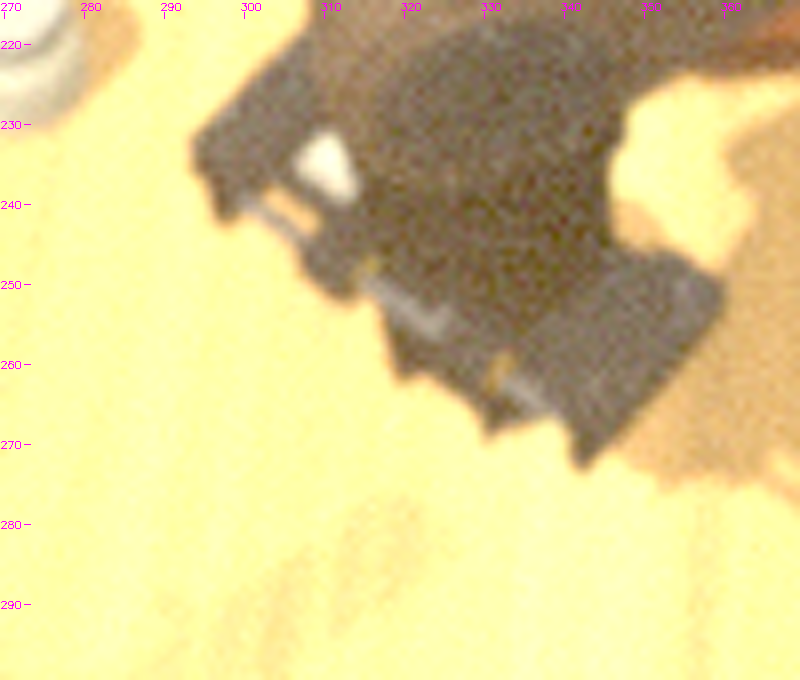

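View pics/tc11.png

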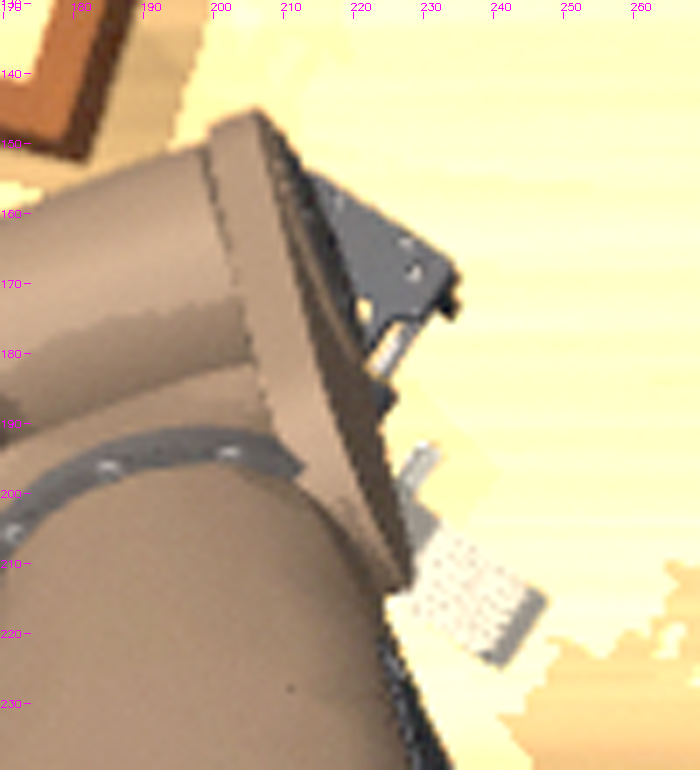

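```bash
python3 -m pendant '[[[0,0,0],[0,0,0],-1],[[0,0,0],[0,0,0],-1]]' 6; python3 -m pendant '[[[0,0,0],[0,0,0],-1],[[0,0,0],[0,0,0],-1]]' 4
python3 - <<'E'
from h import *
go()
t=snap("top","pics/top9.png")
for d in(t,):
  f=d["frame"].astype(float); d["frame"]=np.clip(255*(f/120)**.6,0,255).astype(np.uint8)
crop(t,170,130,270,240,7,"pics/tc12.png")
E
```

```text
time: 13.78
position: [565.0, 278.6, 133.4]
tool_rot: [-0.0, 0.879, 0.478, -0.0]
force: [0.9, -0.2, -3.1]
width: 0.354
time: 14.02
position: [565.1, 278.6, 133.8]
tool_rot: [0.0, 0.879, 0.478, -0.0]
force: [0.4, 0.1, -1.6]
width: 0.359
t 14.03 pos [565.1 278.6 133.8] yaw 0.9956 zax [ 0.e+00 -1.e-04 -1.e+00] w 0.359 F [ 0.4  0.1 -1.6] q6 0.93
```

View pics/tc12.png

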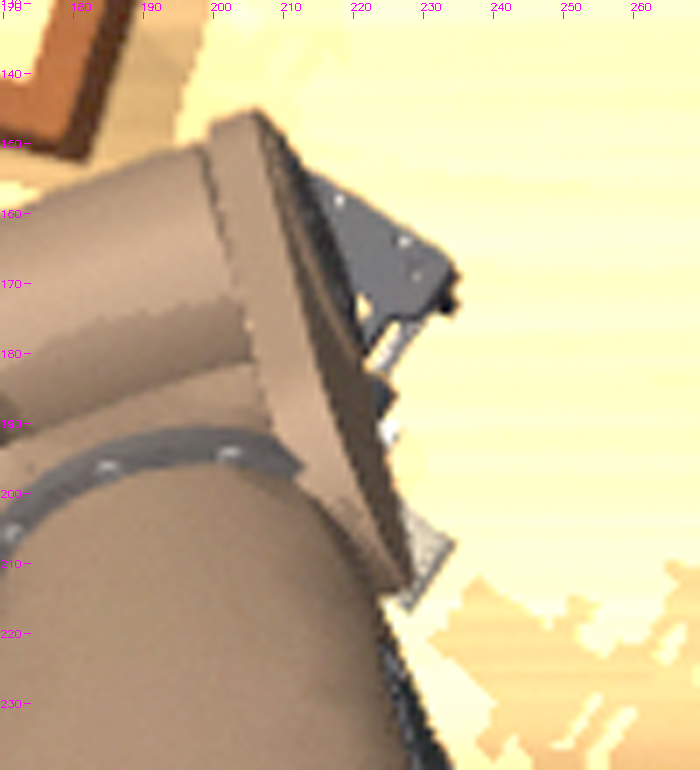

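```bash
python3 -m pendant '[[[0,0,0],[0,0,0],-1],[[0,0,0],[0,0,0],-1]]' 4
python3 - <<'E'
from h import *
go()
t=snap("top","pics/top10.png");s=snap("side","pics/side10.png")
for d in(t,s):
  f=d["frame"].astype(float); d["frame"]=np.clip(255*(f/120)**.6,0,255).astype(np.uint8)
crop(t,190,150,260,230,7,"pics/tc13.png")
crop(s,290,225,360,290,10,"pics/sc13.png")
E
```

```text
time: 14.32
position: [565.1, 278.6, 133.8]
tool_rot: [0.0, 0.879, 0.478, -0.0]
force: [-0.0, 0.7, -1.9]
width: 0.358
t 14.32 pos [565.1 278.6 133.8] yaw 0.9957 zax [ 0.e+00 -1.e-04 -1.e+00] w 0.358 F [-0.   0.7 -1.9] q6 0.93
```

View pics/tc13.png

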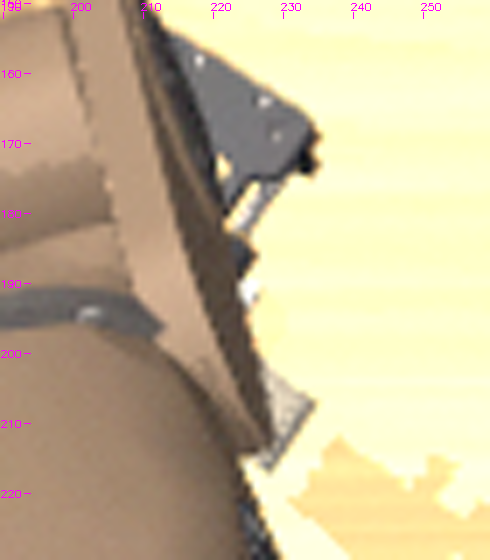

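View pics/sc13.png

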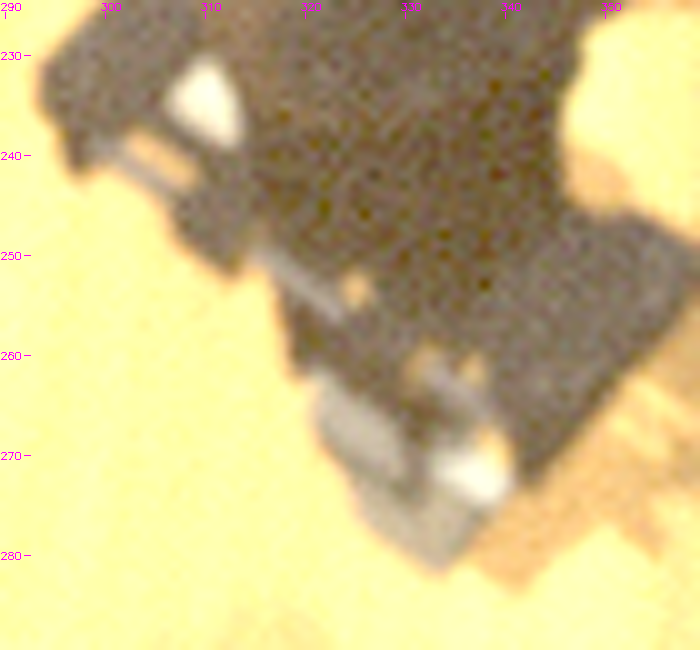

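```bash
cat > ov.py <<'E'
from h import *
def model(g,yaw,th,gz=121,roll=0):
    # g grip pt; th elevation of z axis; returns wire points
    d=np.array([np.cos(yaw),np.sin(yaw),0]);u=np.cos(th)*d+np.sin(th)*np.array([0,0,1.]);y=np.array([-d[1],d[0],0]);x=np.cross(y,u)
    f=lambda a,b,z:g+a*x+b*y+(z-gz)*u
    E=[]
    for a in(-18,18):
        for b in(-18,18): E.append((f(a,b,0),f(a,b,98)))
    for z in(0,20,70,98):
        c=[f(-18,-18,z),f(18,-18,z),f(18,18,z),f(-18,18,z)]
        E+=[(c[i],c[(i+1)%4]) for i in range(4)]
    for sg in(-1,1):
        c=[f(-5,sg*40,74),f(5,sg*40,74),f(5,sg*40,82),f(-5,sg*40,82)];E+=[(c[i],c[(i+1)%4]) for i in range(4)]+[(f(0,sg*18,78),f(0,sg*40,78))]
    return E
def draw(d,E,u0,v0,u1,v1,s,f,bright=True):
    fr=d["frame"].astype(float)
    if bright: fr=np.clip(255*(fr/120)**.6,0,255)
    im=cv2.resize(fr.astype(np.uint8)[v0:v1,u0:u1],None,fx=s,fy=s,interpolation=cv2.INTER_CUBIC)
    for a,b in E:
        p=((proj(d,[a,b])+.5-[u0,v0])*s).round().astype(int);cv2.line(im,tuple(map(int,p[0])),tuple(map(int,p[1])),(0,0,255),1)
    if f: cv2.imwrite(f,im)
    return im
E
python3 - <<'E'
from ov import *
s=load("pics/side10.png");t=load("pics/top10.png")
ims=[]
for th in (60,75,90):
    E=model(np.array([565.1,278.6,133.8+33+19]),.996,np.radians(th))
    ims.append(cv2.vconcat([draw(s,E,300,230,352,290,5,None),draw(t,E,195,165,247,225,5,None)]))
cv2.imwrite("pics/ov1.png",cv2.hconcat(ims))
E
```

```text
(no output)
```

View pics/ov1.png

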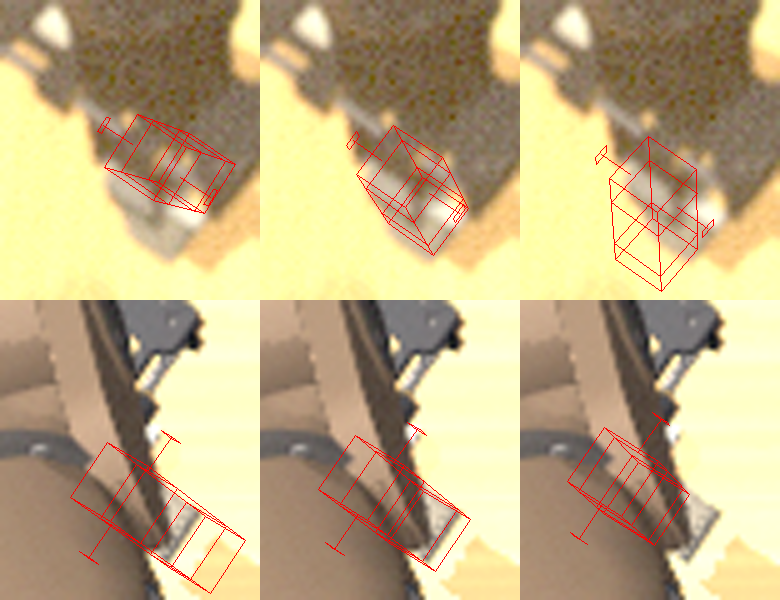

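```bash
python3 -m pendant '[[[0,0,2],[0,0,0],-1],[[0,0,2],[0,0,0],-1],[[0,0,0],[0,0,0],-1]]' 6; python3 -m pendant '[[[0,0,0.5],[0,0,0],-1],[[0,0,0],[0,0,0],-1]]' ; python3 -m pendant '[[[0,0,0.5],[0,0,0],-1],[[0,0,0],[0,0,0],-1]]'
```

```text
time: 14.8
position: [564.4, 278.4, 92.6]
tool_rot: [-0.0, 0.879, 0.478, -0.001]
force: [0.1, -0.0, -2.7]
width: 0.358
time: 15.05
position: [565.3, 278.7, 89.1]
tool_rot: [0.0, 0.879, 0.478, 0.0]
force: [-0.3, -0.5, -2.1]
width: 0.352
time: 15.3
position: [565.0, 278.6, 83.6]
tool_rot: [0.0, 0.879, 0.478, -0.0]
force: [-0.3, 0.1, -2.5]
width: 0.355
```

Run:
```python
from ov import *
s=snap("side","pics/side11.png");t=snap("top","pics/top11.png")
p=monitor.get_state()["position"]
ims=[]
for th in (75,80,85):
    E=model(p+[0,0,33+19],.996,np.radians(th))
    ims.append(cv2.vconcat([draw(s,E,300,240,352,300,5,None),draw(t,E,195,165,247,225,5,None)]))
cv2.imwrite("pics/ov2.png",cv2.hconcat(ims))
```

```text
(no output)
```

View pics/ov2.png

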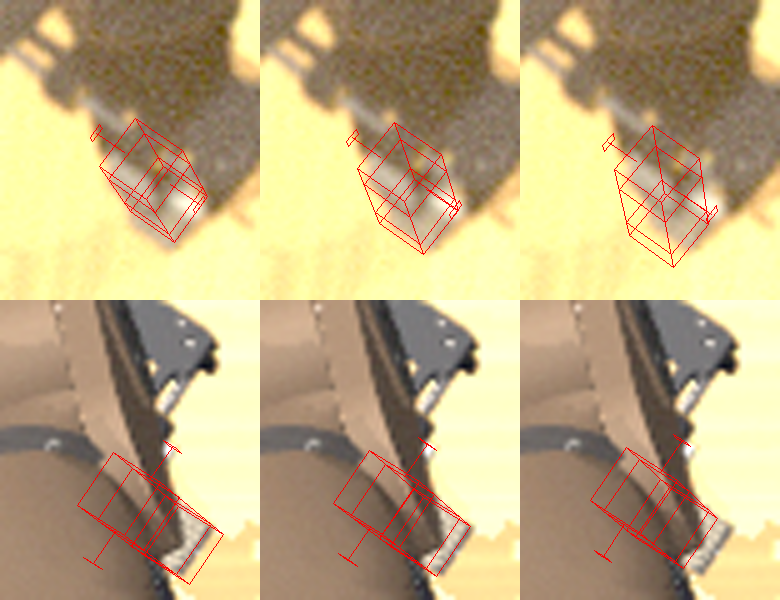

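```bash
python3 -m pendant '[[[0,0,0.5],[0,0,0],-1],[[0,0,0],[0,0,0],-1]]' 4; python3 -m pendant '[[[0,0,0.3],[0,0,0],-1],[[0,0,0],[0,0,0],-1]]' ; python3 -m pendant '[[[0,0,0.2],[0,0,0],-1],[[0,0,0],[0,0,0],-1]]';python3 -m pendant '[[[0,0,0.2],[0,0,0],-1],[[0,0,0],[0,0,0],-1]]'
```

```text
time: 15.65
position: [564.9, 278.5, 78.3]
tool_rot: [-0.0, 0.879, 0.478, -0.0]
force: [-0.6, 0.1, -2.0]
width: 0.356
time: 15.9
position: [565.4, 278.7, 76.0]
tool_rot: [0.0, 0.879, 0.478, 0.0]
force: [0.5, -0.1, 0.8]
width: 0.357
time: 16.15
position: [565.5, 278.9, 74.4]
tool_rot: [0.0, 0.879, 0.478, 0.001]
force: [-0.1, 0.8, 3.9]
width: 0.356
time: 16.4
position: [565.5, 278.8, 72.3]
tool_rot: [0.0, 0.879, 0.478, 0.001]
force: [-0.1, 1.2, 3.9]
width: 0.361
```

```bash
python3 -m pendant '[[[-0.6,0,-0.2],[0,0,0],-1],[[-0.6,0,0],[0,0,0],-1],[[-0.5,0,0],[0,0,0],-1],[[-0.3,0,0],[0,0,0],-1],[[0,0,0],[0,0,0],-1]]' 4
python3 - <<'E'
from ov import *
s=snap("side","pics/side12.png");t=snap("top","pics/top12.png")
p=monitor.get_state()["position"];go()
ims=[]
for th in (80,85,90):
    E=model(p+[0,0,33+19],.996,np.radians(th))
    ims.append(cv2.vconcat([draw(s,E,300,240,352,300,5,None),draw(t,E,195,165,247,225,5,None)]))
cv2.imwrite("pics/ov3.png",cv2.hconcat(ims))
E
```

```text
time: 17.02
position: [554.2, 261.7, 73.8]
tool_rot: [0.0, 0.879, 0.477, -0.0]
force: [-0.0, 0.0, -2.5]
width: 0.359
t 17.12 pos [554.3 261.9  73.8] yaw 0.9956 zax [ 2.e-04 -0.e+00 -1.e+00] w 0.356 F [ 0.5 -0.4 -2.7] q6 0.91
```

View pics/ov3.png

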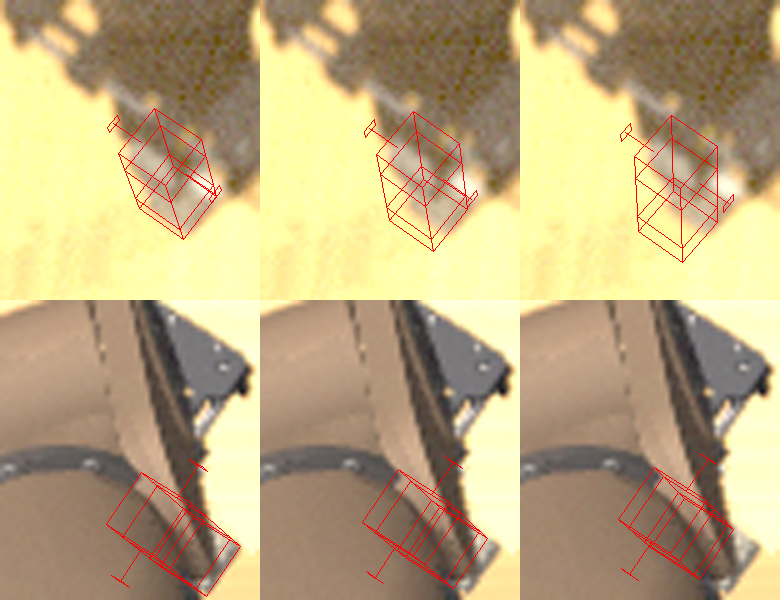

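```bash
python3 -m pendant '[[[0,0,0.2],[0,0,0],-1],[[0,0,0],[0,0,0],-1]]' 4; python3 -m pendant '[[[0,0,0.15],[0,0,0],-1],[[0,0,0],[0,0,0],-1]]'
```

```text
time: 17.38
position: [554.5, 262.1, 72.1]
tool_rot: [0.0, 0.879, 0.478, 0.0]
force: [0.1, 0.6, 1.6]
width: 0.355
time: 17.62
position: [554.6, 262.1, 70.8]
tool_rot: [0.0, 0.879, 0.478, 0.001]
force: [-0.1, 1.2, 4.5]
width: 0.356
```

```bash
python3 -m pendant '[[[-0.4,0,0],[0,0,0],-1],[[-0.4,0,0],[0,0,0],-1],[[-0.4,0,0],[0,0,0],-1],[[-0.4,0,0],[0,0,0],-1],[[0,0,0],[0,0,0],-1]]' 3
python3 - <<'E'
from ov import *
s=snap("side","pics/side13.png");t=snap("top","pics/top13.png")
p=monitor.get_state()["position"];go()
ims=[]
for th in (80,85,90):
    E=model(p+[0,0,33+19],.996,np.radians(th))
    ims.append(cv2.vconcat([draw(s,E,300,240,352,300,5,None),draw(t,E,195,165,247,225,5,None)]))
cv2.imwrite("pics/ov4.png",cv2.hconcat(ims))
E
```

```text
time: 18.25
position: [545.2, 248.1, 70.0]
tool_rot: [-0.0, 0.879, 0.477, -0.0]
force: [0.9, 0.3, -1.8]
width: 0.357
t 18.35 pos [545.3 248.3  70.1] yaw 0.9955 zax [-6.e-04 -3.e-04 -1.e+00] w 0.353 F [ 0.8  0.6 -2.3] q6 0.89
```

View pics/ov4.png

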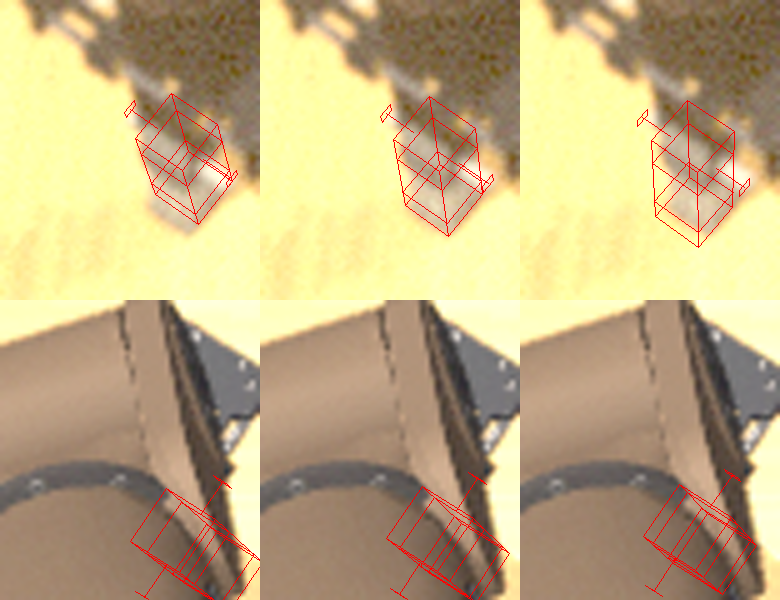

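```bash
python3 -m pendant '[[[0,0,0.2],[0,0,0],-1],[[0,0,0],[0,0,0],-1]]' 3; python3 -m pendant '[[[0,0,0.1],[0,0,0],-1],[[0,0,0],[0,0,0],-1]]'
```

```text
time: 18.6
position: [545.7, 248.6, 68.5]
tool_rot: [0.0, 0.879, 0.478, 0.0]
force: [-1.3, -0.0, 2.3]
width: 0.358
time: 18.85
position: [545.6, 248.5, 67.4]
tool_rot: [0.0, 0.879, 0.478, 0.0]
force: [-0.1, 0.1, 4.3]
width: 0.352
```

```bash
python3 -m pendant '[[[0,0,-0.1],[0,0,0],0.2],[[0,0,0],[0,0,0],0.2],[[0,0,0],[0,0,0],0.2],[[0,0,0],[0,0,0],0.2],[[0,0,0],[0,0,0],0.2]]'
python3 -m pendant '[[[0,0,0],[0,0,0],1],[[0,0,0],[0,0,0],1],[[0,0,0],[0,0,0],1],[[0,0,-5],[0,0,0],1],[[0,0,-5],[0,0,0],1]]'
python3 -m pendant '[[[0,0,-5],[0,0,0],1],[[-3,0,-5],[0,0,0],1],[[-6,0,0],[0,0,0],1],[[-6,0,0],[0,0,0],1],[[-5,0,0],[0,0,0],1]]'
python3 - <<'E'
from ov import *
s=snap("side","pics/side14.png");t=snap("top","pics/top14.png");go()
crop(s,300,220,380,300,8,"pics/sc14.png");crop(t,190,160,290,250,8,"pics/tc14.png")
E
```

```text
time: 19.48
position: [545.5, 248.4, 68.2]
tool_rot: [0.0, 0.879, 0.478, -0.0]
force: [-0.2, 0.5, -0.2]
width: 0.598
time: 20.1
position: [545.3, 248.3, 169.2]
tool_rot: [-0.0, 0.879, 0.477, -0.001]
force: [-0.2, 0.7, 0.9]
width: 0.995
time: 20.72
position: [435.3, 79.3, 268.5]
tool_rot: [0.0, 0.879, 0.478, 0.0]
force: [-0.2, 0.4, 1.2]
width: 1.001
t 20.82 pos [434.6  78.2 268.8] yaw 0.9931 zax [ 3.e-04 -6.e-04 -1.e+00] w 1.001 F [ 0.1 -0.2 -0.6] q6 0.61
```

View pics/sc14.png

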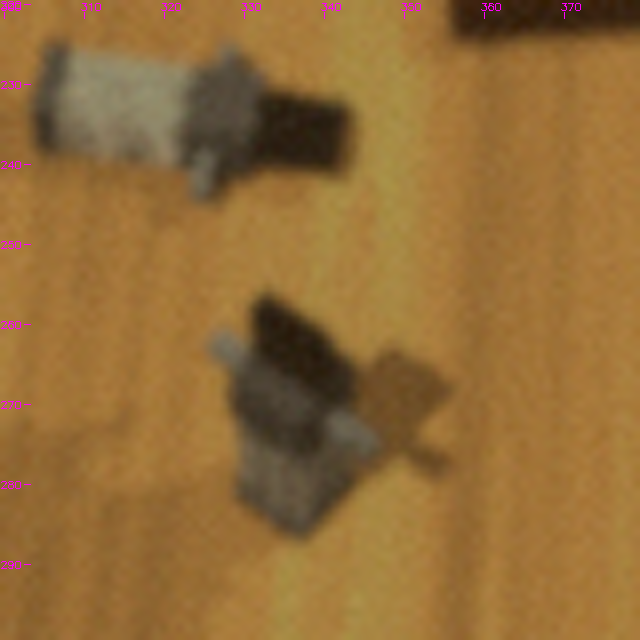

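View pics/tc14.png

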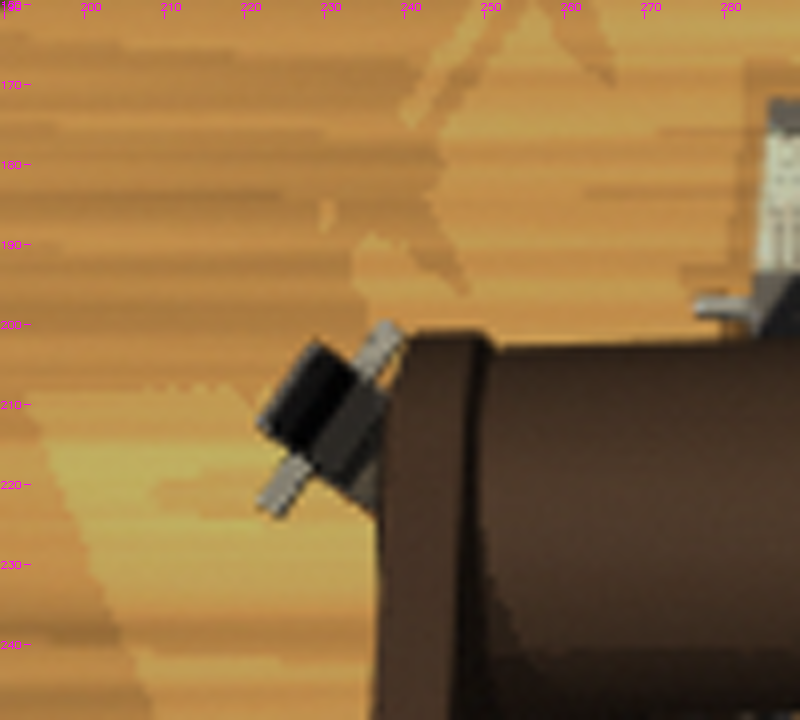

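Run:
```python
from fit import *
np.set_printoptions(precision=2,suppress=True)
t=load("pics/top14.png");s=load("pics/side14.png")
# frame: X along d, Y left
r1=fit(t,[[0,-40,78],[0,40,78],[5,-17,134],[5,17,134]],[[238.3,200.5],[223,223],[229.4,202.3],[222.8,212]],[545,248,1]);print(*r1)
r2=fit(s,[[0,-40,78],[0,40,78],[18,18,0]],[[326.8,262.6],[346,274],[336.8,286.6]],[545,248,1]);print(*r2)
from ov import *
for n,d,r_,b in(("s",s,r2[0],(310,240,360,300)),("t",t,r1[0],(205,185,255,235))):
    draw(d,model(np.array([r_[0],r_[1],121]),r_[2],np.pi/2),*b,8,f"pics/ov5{n}.png")
a=cv2.imread("pics/ov5s.png");b=cv2.imread("pics/ov5t.png");b=cv2.copyMakeBorder(b,0,a.shape[0]-b.shape[0],0,0,0);cv2.imwrite("pics/ov5.png",cv2.hconcat([a,b])[:600])
```

```text
[543.75 243.42   0.99] [[ 0.32 -0.4 ]
 [-0.06  0.13]
 [ 0.05 -0.1 ]
 [-0.3   0.36]]
[539.81 240.63   1.03] [[-1.12 -1.12]
 [ 0.56  0.7 ]
 [ 0.56  0.35]]
```

View pics/ov5.png

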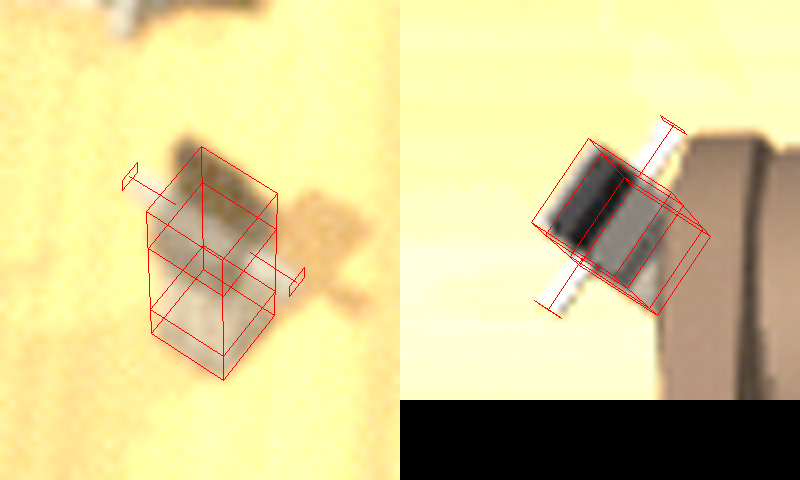

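```bash
python3 -m pendant '[[[0,0,0],[0,0,-10],1],[[0,0,0],[0,0,-10],1],[[0,0,0],[0,0,-10],1],[[0,0,0],[0,0,-10],1],[[0,0,0],[0,0,-10],1]]' >/dev/null;python3 -m pendant '[[[0,0,0],[0,0,-10],1],[[0,0,0],[0,0,-10],1],[[0,0,0],[0,0,-10],1],[[0,0,0],[0,0,-10],1],[[0,0,0],[0,0,0],1]]'
python3 - <<'E'
from h import *
go([543,244.4,200],yaw=.9956+np.pi/2)
E
```

```text
time: 22.08
position: [437.0, 81.0, 268.3]
tool_rot: [0.0, 0.284, 0.959, 0.0]
force: [0.3, -0.4, -1.0]
width: 1.0
t 22.07 pos [437.   81.  268.3] yaw 2.5656 zax [ 1.e-04  0.e+00 -1.e+00] w 1.0 F [ 0.3 -0.4 -1. ] q6 -0.96
shift cm [1.000e-02 1.948e+01 6.830e+00] rows 4 each [0.   4.87 1.71]
turn tool z deg -0.05
```

```bash
python3 -m pendant '[[[0,4.9,1.7],[0,0,0],1],[[0,4.9,1.7],[0,0,0],1],[[0,4.9,1.7],[0,0,0],1],[[0,4.8,1.7],[0,0,0],1],[[0,0,0],[0,0,0],1]]'
python3 - <<'E'
from h import *
go([543,244.4,72],yaw=.9956+np.pi/2)
E
```

```text
time: 22.7
position: [543.2, 246.5, 198.0]
tool_rot: [-0.001, 0.285, 0.959, -0.001]
force: [-0.9, 0.4, 0.2]
width: 0.998
t 22.7 pos [543.2 246.5 198. ] yaw 2.5644 zax [-2.5e-03 -7.0e-04 -1.0e+00] w 0.998 F [-0.9  0.4  0.2] q6 -0.68
shift cm [-0.12 -0.16 12.6 ] rows 3 each [-0.04 -0.05  4.2 ]
turn tool z deg -0.12
```

```bash
python3 -m pendant '[[[0,0,4.2],[0,0,0],1],[[0,0,4.2],[0,0,0],1],[[0,0,4],[0,0,0],1],[[0,0,0],[0,0,0],-1],[[0,0,0],[0,0,0],-1]]' 10;python3 -m pendant '[[[0,0,0],[0,0,0],-1],[[0,0,0],[0,0,0],-1]]'
python3 - <<'E'
from h import *
go([543,244.4,72],yaw=.9956+np.pi/2)
E
```

```text
time: 23.32
position: [543.6, 244.2, 78.0]
tool_rot: [0.001, 0.284, 0.959, 0.0]
force: [0.8, -0.3, 0.8]
width: 0.847
time: 23.58
position: [543.3, 244.4, 77.5]
tool_rot: [0.001, 0.284, 0.959, 0.001]
force: [-0.1, 0.5, 0.1]
width: 0.632
t 23.57 pos [543.3 244.4  77.5] yaw 2.5661 zax [ 1.8e-03  5.0e-04 -1.0e+00] w 0.632 F [-0.1  0.5  0.1] q6 -0.68
shift cm [ 0.03 -0.01  0.55] rows 1 each [ 0.03 -0.01  0.55]
turn tool z deg -0.02
```

```bash
python3 -m pendant '[[[0,0,0.5],[0,0,0],-1],[[0,0,0],[0,0,0],-1],[[0,0,0],[0,0,0],-1],[[0,0,0],[0,0,0],-1],[[0,0,0],[0,0,0],-1]]' 10;python3 -m pendant '[[[0,0,0],[0,0,0],-1],[[0,0,0],[0,0,0],-1]]' 20; python3 -m pendant '[[[0,0,0],[0,0,0],-1],[[0,0,0],[0,0,0],-1]]' 40
```

```text
time: 24.2
position: [542.8, 244.2, 71.3]
tool_rot: [0.0, 0.284, 0.959, -0.0]
force: [0.4, -0.7, 0.4]
width: 0.11
time: 24.45
position: [542.7, 244.2, 71.2]
tool_rot: [-0.0, 0.284, 0.959, -0.0]
force: [-0.7, 0.4, -1.5]
width: 0.102
time: 24.7
position: [542.7, 244.2, 71.2]
tool_rot: [-0.0, 0.284, 0.959, -0.0]
force: [0.1, -0.6, -0.7]
width: 0.102
```

```bash
python3 -m pendant '[[[0,0,-1],[0,0,0],-1],[[0,0,-4],[0,0,0],-1],[[0,0,-5],[0,0,0],-1],[[0,0,-5],[0,0,0],-1],[[0,0,0],[0,0,0],-1]]'
python3 - <<'E'
from h import *
go([539,-230,222],yaw=-.574+np.pi)
E
```

```text
time: 25.32
position: [544.1, 244.7, 225.7]
tool_rot: [0.003, 0.284, 0.959, 0.002]
force: [0.4, 0.1, -2.8]
width: 0.103
t 25.32 pos [544.1 244.7 225.7] yaw 2.5665 zax [ 0.0071  0.0022 -1.    ] w 0.103 F [ 0.4  0.1 -2.8] q6 -0.68
shift cm [-25.39 -40.12   0.26] rows 8 each [-3.17 -5.01  0.03]
turn tool z deg -0.06
```

```bash
python3 -m pendant '[[[-2.5,-4,0],[0,0,0],-1],[[-2.5,-4,0],[0,0,0],-1],[[-2.5,-4,0],[0,0,0],-1],[[-2.5,-4,0],[0,0,0],-1],[[-2.5,-4,0],[0,0,0],-1]]'; python3 -m pendant '[[[-2.5,-4,0],[0,0,0],-1],[[-2.5,-4,0],[0,0,0],-1],[[-2.5,-4,0],[0,0,0],-1],[[-2.5,-4,0],[0,0,0],-1],[[-2.5,-4,0],[0,0,0],-1]]';python3 -m pendant '[[[0,0,0],[0,0,0],-1],[[0,0,0],[0,0,0],-1]]'
python3 - <<'E'
from h import *
go([539,-230,222],yaw=-.574+np.pi)
s=snap("side","pics/side15.png");t=snap("top","pics/top15.png")
crop(s,300,90,400,210,5,"pics/sc15.png");crop(t,340,150,450,260,5,"pics/tc15.png")
a=cv2.imread("pics/sc15.png");b=cv2.imread("pics/tc15.png");b=cv2.copyMakeBorder(b,0,a.shape[0]-b.shape[0],0,0,0);cv2.imwrite("pics/15.png",cv2.hconcat([a,b])[:600,:1100]) 
cv2.imwrite("pics/tc15.png",b[:600]);
E
```

```text
time: 25.95
position: [538.2, 7.0, 220.4]
tool_rot: [-0.001, 0.284, 0.959, -0.0]
force: [0.7, -0.0, -2.8]
width: 0.102
time: 26.58
position: [534.3, -228.7, 220.3]
tool_rot: [-0.001, 0.284, 0.959, 0.0]
force: [0.6, 0.1, -1.2]
width: 0.103
time: 26.82
position: [534.5, -226.9, 220.5]
tool_rot: [-0.001, 0.284, 0.959, 0.0]
force: [-0.3, -0.0, -0.9]
width: 0.106
t 26.82 pos [ 534.5 -226.9  220.5] yaw 2.566 zax [-0.0014  0.001  -1.    ] w 0.106 F [-0.3 -0.  -0.9] q6 -1.51
shift cm [-0.54 -0.01 -0.15] rows 1 each [-0.54 -0.01 -0.15]
turn tool z deg -0.09
```

View pics/sc15.png

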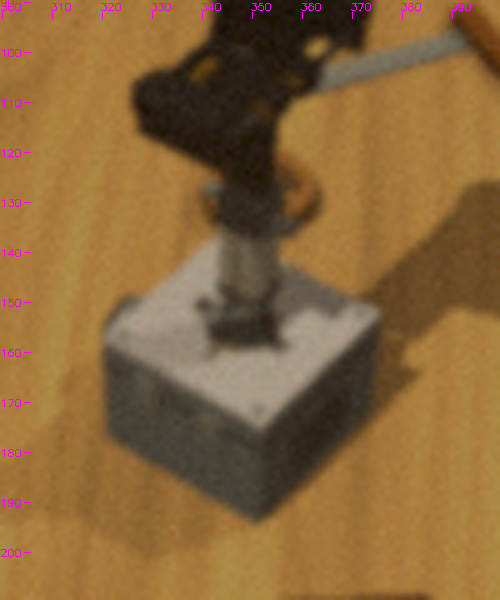

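View pics/tc15.png

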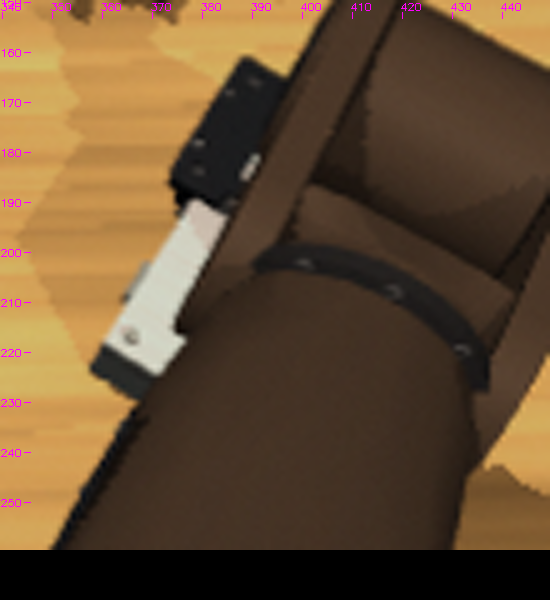

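```bash
python3 -m pendant '[[[-0.3,0,1.2],[0,0,0],-1],[[0,0,1.2],[0,0,0],-1],[[0,0,0],[0,0,0],-1],[[0,0,0],[0,0,0],-1]]'
cat > ov2.py <<'E'
from ov import *
def sock(x,y,yaw):
    c,s=np.cos(yaw),np.sin(yaw);f=lambda a,b,z:np.array([x+c*a-s*b,y+s*a+c*b,z]);E=[]
    q=[(75,75),(75,-75),(-75,-75),(-75,75)]
    E+=[(f(*q[i],112),f(*q[(i+1)%4],112)) for i in range(4)]+[(f(*k,112),f(*k,0)) for k in q]
    E+=[(f(*q[i],0),f(*q[(i+1)%4],0)) for i in range(4)]
    o=[(28/np.cos(np.pi/8)*np.cos(np.pi/8+i*np.pi/4),28/np.cos(np.pi/8)*np.sin(np.pi/8+i*np.pi/4)) for i in range(8)]
    E+=[(f(*o[i],112),f(*o[(i+1)%8],112)) for i in range(8)]
    for sg in(1,-1):
        r=[(28,-8),(43,-8),(43,8),(28,8)];E+=[(f(sg*r[i][0],r[i][1],112),f(sg*r[i+1][0],r[i+1][1],112)) for i in range(3)]
    return E
E
python3 - <<'E'
from ov2 import *
go()
s=snap("side","pics/side16.png");p=monitor.get_state()["position"]
draw(s,[],315,105,395,205,6,"pics/a.png",False)
draw(s,sock(535.6,-226.2,-.575)+model(np.array([p[0],p[1],p[2]-71.2+125]),.9956,np.pi/2,gz=125),315,105,395,205,6,"pics/b.png",False)
E
```

```text
time: 27.42
position: [537.6, -229.0, 197.3]
tool_rot: [-0.0, 0.284, 0.959, -0.0]
force: [0.7, 0.2, -2.0]
width: 0.102
t 27.43 pos [ 537.6 -229.   197.3] yaw 2.5666 zax [-1.e-04 -1.e-04 -1.e+00] w 0.102 F [ 0.7  0.2 -2. ] q6 -1.51
```

View pics/a.png

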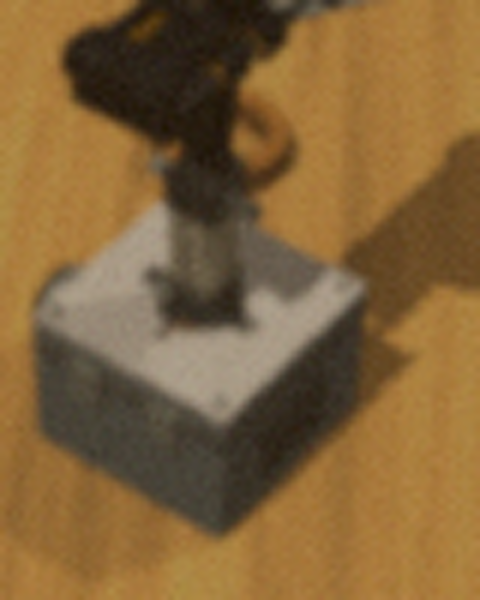

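View pics/b.png

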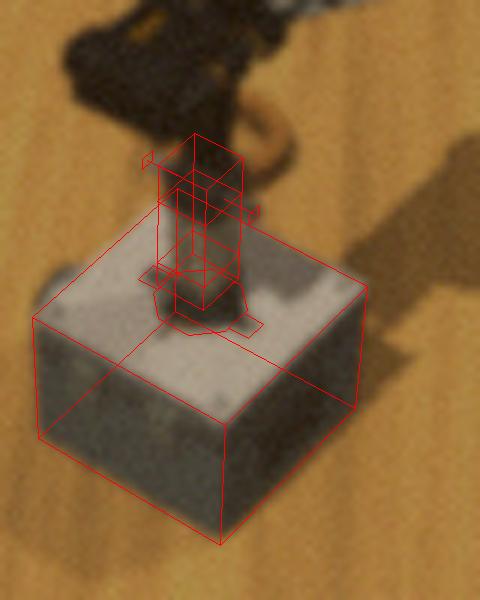

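Run:
```python
from ov2 import *
s=load("pics/side16.png")
crop(s,330,120,365,165,16,"pics/z1.png")
s0=load("pics/side0.png"); crop(s0,315,130,380,200,10,"pics/z2.png")
```

```text
(no output)
```

View pics/z1.png

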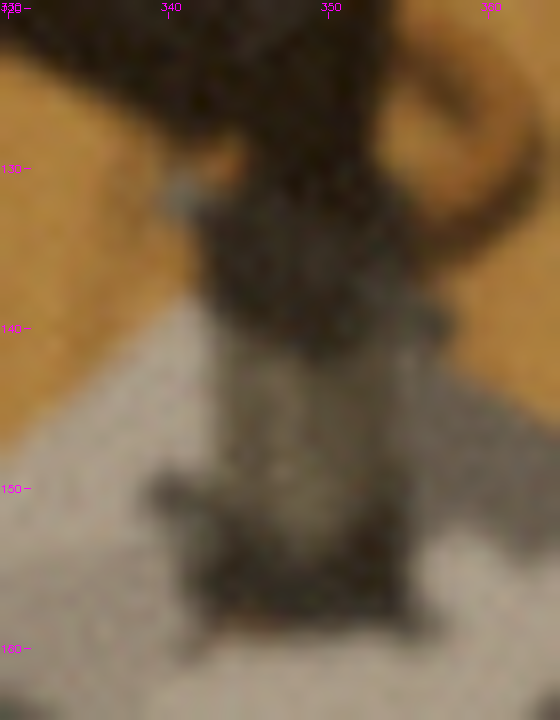

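View pics/z2.png

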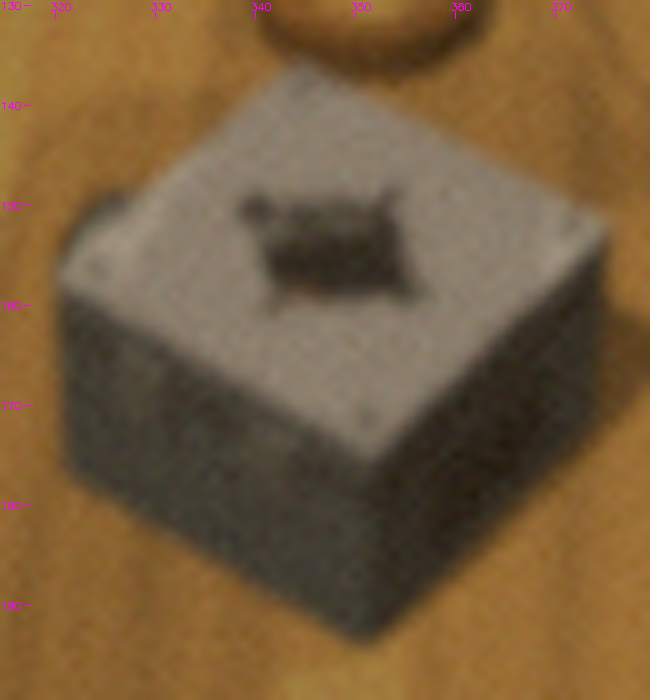

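Run:
```python
from fit import *
np.set_printoptions(precision=2,suppress=True)
s=load("pics/side16.png");s0=load("pics/side0.png")
print("sock c",px(s0,348,154.6,112))
S=[[75,75,112],[75,-75,112],[-75,-75,112],[-75,75,112],[43,0,112],[-43,0,112],[0,43,112],[0,-43,112]]
print(*fit(s0,S,[[320.5,157.7],[345,135.8],[375.2,151.7],[351.7,175],[338.7,150.2],[356,159.3],[341.5,160.3],[354.3,148.5]],[536,-226,-.57]))
for z in(200,204,208): print("cart",z,px(s,348.7,135.75,z))
print(proj(s,[[537.6,-229,204],[537.6,-229,112],[539,-230.4,112]]))
for d in(37,40): print(proj(s,[[537.6+d*a*.839,-229-d*a*.544,204] for a in(1,-1)]))
```

```text
sock c [ 535.02 -226.95  112.  ]
[ 535.63 -227.28   -0.58] [[-0.73 -0.67]
 [-0.86 -0.1 ]
 [ 0.48  0.38]
 [ 0.19  0.11]
 [ 0.12 -0.54]
 [ 1.07  0.22]
 [-0.66  0.67]
 [ 0.36 -0.23]]
cart 200 [ 534.56 -233.52  200.  ]
cart 204 [ 534.34 -229.03  204.  ]
cart 208 [ 534.12 -224.54  208.  ]
[[347.79 135.71]
 [347.35 154.18]
 [347.01 153.9 ]]
[[339.62 131.53]
 [356.14 139.97]]
[[338.96 131.2 ]
 [356.82 140.32]]
```

```bash
for i in 1; do python3 -m pendant '[[[0,0,0.8],[0,0,0],-1],[[0,0,0.8],[0,0,0],-1],[[0,0,0],[0,0,0],-1]]'; python3 -m pendant '[[[0,0,0.6],[0,0,0],-1],[[0,0,0.6],[0,0,0],-1],[[0,0,0],[0,0,0],-1]]'; done
```

```text
time: 27.85
position: [537.2, -228.9, 180.5]
tool_rot: [-0.001, 0.284, 0.959, 0.0]
force: [-0.2, -0.6, -1.5]
width: 0.103
time: 28.22
position: [537.3, -228.9, 168.8]
tool_rot: [-0.0, 0.284, 0.959, 0.0]
force: [0.1, 0.8, -3.0]
width: 0.103
```

```bash
python3 -m pendant '[[[0,0,1],[0,0,0],-1],[[0,0,1],[0,0,0],-1],[[0,0,1],[0,0,0],-1],[[0,0,1],[0,0,0],-1],[[0,0,0],[0,0,0],-1]]'; python3 -m pendant '[[[0,0,0.8],[0,0,0],-1],[[0,0,0],[0,0,0],-1],[[0,0,0],[0,0,0],-1]]'
python3 - <<'E'
from ov2 import *
go()
s=snap("side","pics/side17.png")
crop(s,325,120,375,175,12,"pics/z3.png")
E
```

```text
time: 28.85
position: [537.2, -228.8, 128.4]
tool_rot: [-0.001, 0.284, 0.959, 0.0]
force: [-0.3, 0.3, -2.3]
width: 0.103
time: 29.22
position: [537.6, -229.1, 121.5]
tool_rot: [0.0, 0.284, 0.959, -0.0]
force: [-0.3, -0.4, -2.2]
width: 0.101
t 29.23 pos [ 537.6 -229.1  121.5] yaw 2.5664 zax [ 2.e-04 -2.e-04 -1.e+00] w 0.101 F [-0.3 -0.4 -2.2] q6 -1.51
```

View pics/z3.png

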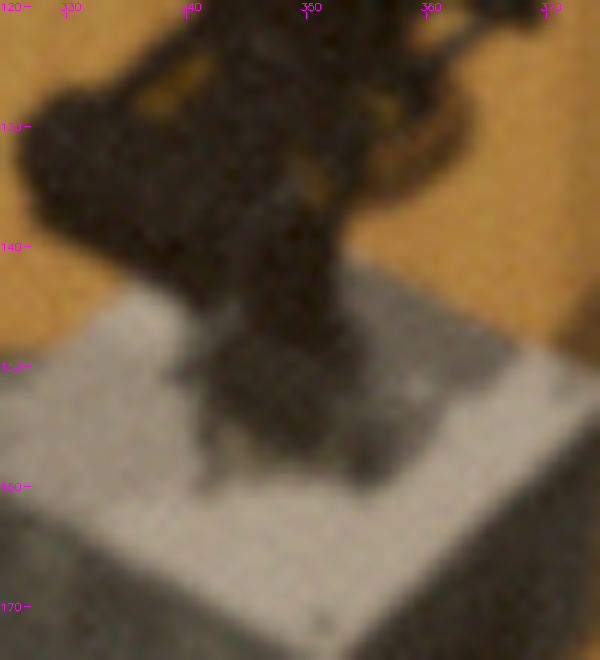

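```bash
python3 -m pendant '[[[0,0,0.4],[0,0,0],-1],[[0,0,0.4],[0,0,0],-1],[[0,0,0],[0,0,0],-1]]'; python3 -m pendant '[[[0,0,0.3],[0,0,0],-1],[[0,0,0],[0,0,0],-1],[[0,0,0],[0,0,0],-1]]';python3 -m pendant '[[[0,0,0.3],[0,0,0],-1],[[0,0,0],[0,0,0],-1],[[0,0,0],[0,0,0],-1]]';python3 -m pendant '[[[0,0,0.3],[0,0,0],-1],[[0,0,0],[0,0,0],-1],[[0,0,0],[0,0,0],-1]]'
```

```text
time: 29.65
position: [537.4, -228.9, 112.9]
tool_rot: [-0.0, 0.284, 0.959, 0.0]
force: [0.4, 0.6, -1.7]
width: 0.103
time: 30.02
position: [537.6, -229.0, 110.4]
tool_rot: [0.0, 0.284, 0.959, -0.0]
force: [-0.1, 0.1, -2.9]
width: 0.104
time: 30.4
position: [537.5, -229.0, 107.3]
tool_rot: [-0.0, 0.284, 0.959, -0.0]
force: [-0.3, -0.3, -2.7]
width: 0.101
time: 30.78
position: [537.5, -229.0, 104.3]
tool_rot: [-0.0, 0.284, 0.959, -0.0]
force: [0.1, -0.3, -1.8]
width: 0.103
```

```bash
python3 -m pendant '[[[0,0,0.3],[0,0,0],-1],[[0,0,0],[0,0,0],-1]]'; python3 -m pendant '[[[0,0,0.3],[0,0,0],-1],[[0,0,0],[0,0,0],-1]]';python3 -m pendant '[[[0,0,0.3],[0,0,0],-1],[[0,0,0],[0,0,0],-1]]';python3 -m pendant '[[[0,0,0.15],[0,0,0],-1],[[0,0,0],[0,0,0],-1]]'
```

```text
time: 31.02
position: [537.4, -229.0, 101.1]
tool_rot: [-0.0, 0.284, 0.959, 0.0]
force: [0.6, 0.7, -2.1]
width: 0.107
time: 31.28
position: [537.4, -228.9, 98.0]
tool_rot: [-0.0, 0.284, 0.959, 0.0]
force: [0.3, -0.4, -2.4]
width: 0.103
time: 31.52
position: [537.4, -229.0, 95.1]
tool_rot: [-0.0, 0.284, 0.959, 0.0]
force: [-0.3, 0.8, -2.1]
width: 0.107
time: 31.78
position: [537.5, -229.0, 93.8]
tool_rot: [-0.0, 0.284, 0.959, -0.0]
force: [-0.6, -0.6, -2.9]
width: 0.103
```

```bash
python3 -m pendant '[[[0,0,0.1],[0,0,0],-1],[[0,0,0],[0,0,0],-1]]';python3 -m pendant '[[[0,0,0.1],[0,0,0],-1],[[0,0,0],[0,0,0],-1]]';python3 -m pendant '[[[0,0,0.1],[0,0,0],-1],[[0,0,0],[0,0,0],-1]]'
```

```text
time: 32.02
position: [537.5, -229.0, 92.8]
tool_rot: [0.0, 0.284, 0.959, -0.0]
force: [0.1, -0.3, -2.1]
width: 0.107
time: 32.28
position: [537.6, -229.1, 92.2]
tool_rot: [0.0, 0.284, 0.959, -0.0]
force: [-1.3, -0.6, 2.8]
width: 0.105
time: 32.52
position: [537.7, -229.1, 92.1]
tool_rot: [0.001, 0.284, 0.959, -0.0]
force: [-3.9, 2.1, 12.4]
width: 0.102
```

```bash
python3 -m pendant '[[[0,0,-0.15],[0,0,0],-1],[[0,0,0],[0,0,0],-1]]';python3 -m pendant '[[[0,0,0],[0,0,8],-1],[[0,0,0],[0,0,8],-1],[[0,0,0],[0,0,0],-1]]';python3 - <<'E'
from h import *
go()
E
```

```text
time: 32.78
position: [537.5, -229.0, 92.2]
tool_rot: [0.0, 0.284, 0.959, -0.0]
force: [-0.5, -0.3, -1.5]
width: 0.099
time: 33.15
position: [537.6, -229.1, 92.2]
tool_rot: [0.0, 0.414, 0.91, -0.0]
force: [-0.1, -0.3, -0.1]
width: 0.102
t 33.15 pos [ 537.6 -229.1   92.2] yaw 2.2881 zax [ 1.e-04 -1.e-04 -1.e+00] w 0.102 F [-0.1 -0.3 -0.1] q6 -1.23
```

```bash
python3 -m pendant '[[[0,0,0],[0,0,10],-1],[[0,0,0],[0,0,10],-1],[[0,0,0],[0,0,0],-1]]';python3 -m pendant '[[[0,0,0],[0,0,10],-1],[[0,0,0],[0,0,10],-1],[[0,0,0],[0,0,10],-1],[[0,0,0],[0,0,0],-1]]';python3 -m pendant '[[[0,0,0],[0,0,10],-1],[[0,0,0],[0,0,10],-1],[[0,0,0],[0,0,4],-1],[[0,0,0],[0,0,0],-1]]';python3 - <<'E'
from h import *
go(yaw=-.575+np.pi/2)
print(monitor.get_state()["ft_torque"])
E
```

```text
time: 33.52
position: [537.5, -229.0, 92.2]
tool_rot: [-0.0, 0.564, 0.825, -0.0]
force: [-0.2, 0.4, -1.9]
width: 0.103
time: 34.02
position: [537.5, -229.0, 92.2]
tool_rot: [-0.0, 0.758, 0.652, -0.0]
force: [-0.6, 0.2, -0.9]
width: 0.102
time: 34.52
position: [537.5, -229.0, 92.2]
tool_rot: [-0.0, 0.877, 0.481, -0.0]
force: [-0.8, 0.1, -2.0]
width: 0.106
t 34.52 pos [ 537.5 -229.    92.2] yaw 1.0025 zax [-2.e-04  0.e+00 -1.e+00] w 0.106 F [-0.8  0.1 -2. ] q6 0.05
turn tool z deg 0.39
[-0.00662236 -0.06979391  0.01681911]
```

Twisted a quarter turn with little force. Now pushing it down into the notches.

```bash
python3 -m pendant '[[[0,0,0.2],[0,0,0.4],-1],[[0,0,0],[0,0,0],-1]]';python3 -m pendant '[[[0,0,0.15],[0,0,0],-1],[[0,0,0],[0,0,0],-1]]';python3 -m pendant '[[[0,0,0.15],[0,0,0],-1],[[0,0,0],[0,0,0],-1]]'
```

```text
time: 34.78
position: [537.4, -229.0, 90.1]
tool_rot: [-0.0, 0.88, 0.475, -0.0]
force: [0.4, -0.1, -1.4]
width: 0.098
time: 35.02
position: [537.5, -229.0, 88.7]
tool_rot: [-0.0, 0.88, 0.475, -0.0]
force: [0.8, -0.2, -2.0]
width: 0.104
time: 35.28
position: [537.5, -229.0, 87.2]
tool_rot: [-0.0, 0.88, 0.475, -0.0]
force: [0.4, -0.4, -3.0]
width: 0.102
```

```bash
python3 -m pendant '[[[0,0,0.08],[0,0,0],-1],[[0,0,0],[0,0,0],-1]]';python3 -m pendant '[[[0,0,0.08],[0,0,0],-1],[[0,0,0],[0,0,0],-1]]'
```

```text
time: 35.52
position: [537.5, -229.0, 86.5]
tool_rot: [0.0, 0.88, 0.474, -0.0]
force: [-0.1, 0.9, -2.6]
width: 0.105
time: 35.78
position: [537.6, -229.1, 86.2]
tool_rot: [0.0, 0.88, 0.474, 0.0]
force: [-2.1, -0.2, 4.9]
width: 0.102
```

```bash
python3 -m pendant '[[[0,0,-0.06],[0,0,0],-1],[[0,0,0],[0,0,0],-0.4],[[0,0,0],[0,0,0],-0.4],[[0,0,0],[0,0,0],-0.4],[[0,0,0],[0,0,0],-0.4]]';python3 -m pendant '[[[0,0,0],[0,0,0],0.2],[[0,0,0],[0,0,0],0.2],[[0,0,-1],[0,0,0],0.2],[[0,0,-4],[0,0,0],0.2],[[0,0,-5],[0,0,0],0.2]]';python3 -m pendant '[[[0,0,-5],[0,0,0],0.2],[[0,-5,-2],[0,0,0],0.2],[[0,-5,0],[0,0,0],0.2],[[0,-5,0],[0,0,0],0.2],[[0,-5,0],[0,0,0],0.2]]'
python3 - <<'E'
from ov2 import *
go()
s=snap("side","pics/side18.png");t=snap("top","pics/top18.png")
crop(s,310,120,390,195,8,"pics/z4.png");crop(t,350,160,445,255,6,"pics/z5.png")
E
```

```text
time: 36.4
position: [537.6, -229.0, 86.3]
tool_rot: [0.0, 0.88, 0.474, 0.0]
force: [-0.0, 0.5, -0.3]
width: 0.296
time: 37.02
position: [537.2, -228.8, 187.5]
tool_rot: [-0.001, 0.88, 0.474, -0.0]
force: [0.7, 0.6, 0.5]
width: 0.596
time: 37.65
position: [369.0, -118.2, 256.9]
tool_rot: [0.0, 0.88, 0.474, 0.0]
force: [0.6, -0.0, -0.7]
width: 0.599
t 37.65 pos [ 369.  -118.2  256.9] yaw 0.9886 zax [ 9.e-04 -5.e-04 -1.e+00] w 0.599 F [ 0.6 -0.  -0.7] q6 0.1
```

View pics/z4.png

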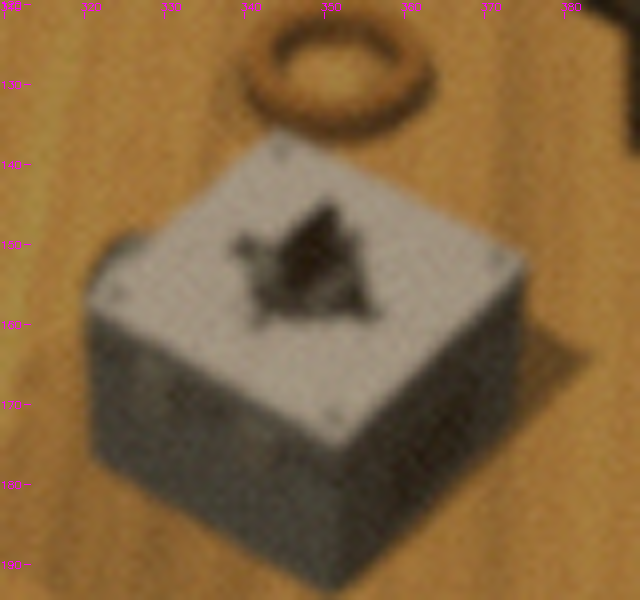

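View pics/top18.png

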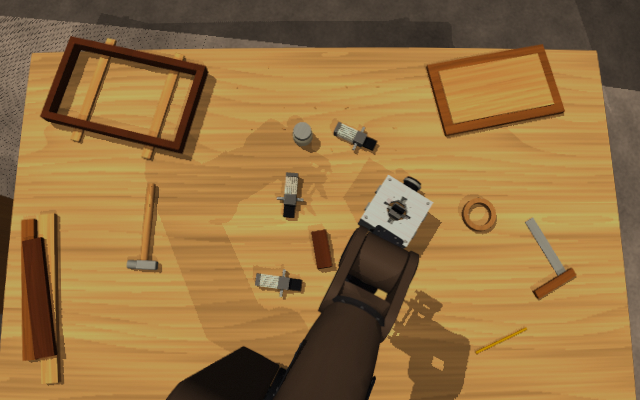

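View pics/z5.png

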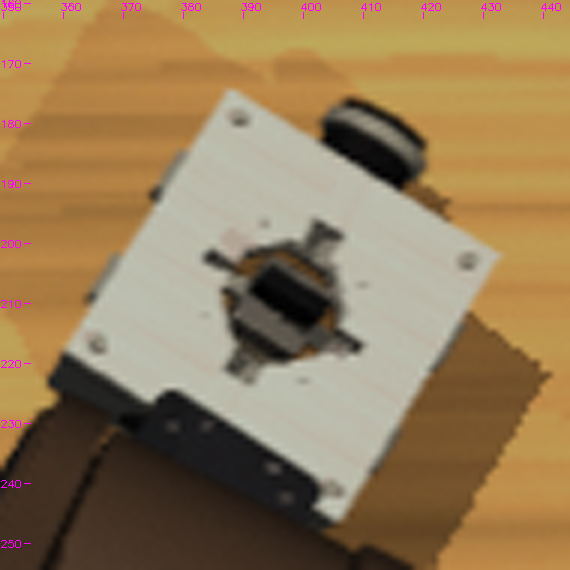

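Run:
```python
from h import *
print(r.hand_in()); go()
```

```text
the job is handed in; nothing more can be done
None
the job is handed in; nothing more can be done
```

I stood the leftmost cartridge upright and let go. I then took it by the blade, lowered it through the entry slots onto the track, gave it a quarter turn, pressed it into the notches, let go and handed in at about 37.7 s. `hand_in` gave no verdict.

**Last checks**
- The tool reported 71.2 mm when I took the blade with the foot on the bench, 92.2 mm on the track and 86.2 mm seated. Those are 21 and 15 mm up, which matches the stated origin heights of 71 and 65 mm.
- The final pictures show the blade lined up with the sight slits and near the centre of the hole. The jar, offcut, hammer and ring look unmoved by eye, and the gripper was clear of the trap.
- I did not measure the cartridge's final pose to the millimetre.

**Disagreements**
- **Tool height:** the real fingertips sit about 33 mm above the reported tool height. My first grasp therefore closed on nothing, just above the blade, and I worked from bench contact after that.
- **Cameras:** the side camera was about 3 to 7 mm off the top camera in x. I placed the cartridge using the top camera, corrected with what the gripper showed.
- **Standing up:** it took three contacts with the bench, because the cartridge was still leaning slightly after it swung in the grip.

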